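Charge the mineral feeder and hold its flush dial at the third click

ROBOT

A 6-joint arm with a two-finger parallel gripper is mounted at the origin on the work surface. World frame = base frame: x ahead of the robot, y to its left, z up, the work surface at z = 0. Lengths are in m, angles in rad, forces in N, time in s.
With the tool pointing down it reaches from about 0.275 to 1 m from the base axis. Payload 8.4 kg.
Tool frame: the origin (TCP) lies at the very end of the fingers, on their centre line; the grasp point (between the pads) lies 19 mm behind it (bot.grip_point_offset is the distance from the TCP to the grasp point, in m); z points along the fingers, y is the line along which they close (so a half turn about z gives the same grasp; the last joint's range is limited). The gripper opens to 85 mm and grips with 20 to 120 N. Pads are 22 mm wide; open, the fingers measure 114 mm over their backs; the gripper's body (76 mm by 85 mm) begins 54 mm behind the grasp point. The pads swing forward as they close: fully open they stand 13 mm farther back than shut.
Start: joints at [-1.251, 0.353, 1.633, -0, 1.155, -0.002], TCP at [0.198, -0.593, 0.231] pointing down, gripper open.
Joint ranges: [-2.63, 2.63], [-0.92, 2.1], [0.06, 2.66], [-1.3, 4.44], [0, 2.69], [-3.02, 3.02]. Speed limits (rad/s): [2.22, 2.22, 2.79, 3.14, 3.14, 3.14].

INTERFACE

Orientations are given as a unit quaternion [x, y, z, w].
In Python, from bench import bot gives the robot as it stands.
- The arm moves only by the tool play_rows, never from a script. Its argument "rows" is a list of rows, each an object with "gripper": the opening, from 0 (shut) to 1 (fully open); "linear": the shift along the tool's x, y, z in m, a list of three; "angular": the turn, a rotation vector about the tool's x, y, z in rad, a list of three. In form: [{"gripper": gripper, "linear": [x, y, z], "angular": [wx, wy, wz]}, ...]. A call has 1 to 12 rows; each row shifts and turns the commanded pose from where the row before left it, along the tool's axes as they then stand; what a row does not reach is not made up. A row lasts 1/12 s, in which the tool goes at most 41.7 mm and 7.16 degrees, less where a joint would pass 70% of its speed; a pose out of reach is approached as far as the arm can. A call is refused whole if a number of a shift passes 0.0417 or a number of a turn 0.125, either way. A call with a gripper value outside its range is refused whole. The fingers move at their own pace and stop on an object; "force" is the grip in N (left out, the last holds). Time passes only in rows, so rows that do not move let the fingers close. It gives the time, the measured TCP pose, the force, the opening and the grip force at its end, in the units of the state.
- bot.get_obs(): the state, without advancing time (a new reading comes with each control period).
- bot.grab_frame(name): name is "scene" or "top"; returns a dict with "image" (384x512x3 uint8, blue, green, red), "vfov" (degrees; the focal length in pixels is half the picture's height over the tangent of half this angle, whatever the lens; pixels are square), "cx", "cy" (the principal point, pixels), "rvec" (rotation vector, rad) and "tvec" (3), from world to camera coordinates, as OpenCV has them. Camera axes: x right, y down, z forward; pixel columns grow to the right and rows downward; lengths in m; the calibration is good to about 2 mm. A picture is of the moment at which its call begins. There is no depth.
- bot.finish_job(): hands the job in; it is judged then, once.
Trained networks look in a picture, given as the dict that the camera call returned (one of the last four; its "shot" number tells which), for a name from the list of things; names that differ only in an ending like _2 or _b are one class to them, and where a whole thing is asked for, a point or a joint stands for the part that bears it (a point fixed in the world has none). Each returns a list of dicts, best first, with "conf" (0 to 1); they miss things now and then, are a little off and sometimes report something else, mostly with a low value. They report only what shows in the picture. A call takes as long as a camera call. They do not tell look-alikes from the thing itself.
- bot.cut_out(picture, thing): "mask" (384x512 bool, what is visible of it) and "bbox" ([left, top, right, bottom] in pixels, round what is visible of it).
- bot.mark_of(picture, thing): "point" ([column, row] in pixels: a listed point, or the origin of a listed thing).
The state is a dict: "clock": time; "joint_positions": joint angles; "qd": joint speeds; "tau": joint torques, N m; "eef_pos": TCP position; "eef_rot": TCP orientation; "wrist_force": force on the tool from outside, world axes, zero at the start; "ft_torque": the same for the moment, N m; "gripper_width": finger opening in m; "grip_force": force on a finger pad.
Only numpy, scipy, OpenCV 4.12 (cv2) and the standard library are available. Lean on these libraries where they do the work, as an engineer would, in place of code of your own. Each camera call takes 0.05 s, during which the arm holds its last target. There are 200 camera calls.

TASK

Pick up the red scoop and use it (not the fingers) to move at least three of the four white mineral balls from the blue tub into the feeder's clear hopper, spilling none on the table, then set the scoop back down upright on its black mat and let go. After that press the feeder's orange dial paddle down with the fingers, past the first two clicks to the third (red dot), and hold it there against its spring: finish while still holding it down. Leave the other things on the table where they are.

Things in the scene. Friction and masses are not known exactly. Their poses are not given: they have to be found in the camera images.
- scoop: Red flat scoop, loose, about 0.14 kg: floor 96 x 76 x 2 mm, sides 34 high and set 28 back from the lip, back wall 40 high, inside 70 wide x 78 deep. Origin at the underside's middle; its +x points to the handle, its open mouth faces -x. Upright black handle, 16 (scoop x) x 26 (y) mm in section, centred 43 mm along +x, top 125 mm above the underside. Starts on the mat, mouth roughly to the robot.
- scoop_grip (a point): Centre of the scoop's handle, 105 mm above the scoop's underside (20 mm below the handle's top); axes as the scoop.
- scoop_lip (a point): Middle of the lip of the scoop's mouth, at the underside, 45 mm from the scoop's origin along its -x; axes as the scoop.
- mat: Thin black rubber mat, fixed, 170 (its x) x 130 (its y) x 4 mm, the scoop's place. Origin at the centre of its underside. Mat and tub swap places between starts.
- tub: Blue open tub, fixed, outside 230 (its x) x 104 (y) x 52 mm high, walls 6, inside 218 x 92 mm, inner floor 10 mm above the table. Its x points roughly away from the robot; its -x end has a 50 degree ramp inside, foot at x = -74 mm. Origin: centre of its underside. Balls start at its x -78 to -8, y -35 to 35 mm; the scoop fits in lengthwise behind them, 8 mm to spare at each side.
- feeder: Water-treatment feeder, fixed, on a grey foot: open clear hopper with blue rim at its +y end, grey flush head (66 wide in y, 150 high) with the dial at its -y end. Its y is roughly the world's y. Origin on the table under the foot (foot spans x -110..60, y -83..143 mm).
- hopper_in (a point): Centre of the hopper's inner floor, 46 mm above the table; axes as the feeder. Inside the hopper is 134 (x) x 120 (y) mm and 58 mm deep, its rim 104 mm above the table.
- dial_axis (a point): Point on the flush dial's axis, 125 mm above the table, in the middle of the paddle's width; axes as the feeder. The dial turns about the feeder's x.
- dial_press (a point): Point to press: on the upper face of the dial's orange paddle, 90 mm out from the axis, mid-width. Moves with the dial. The paddle is 30 mm wide, 10 thick, sticks out to the feeder's -y side up to 108 mm from the axis (its mid-plane passes through the axis), and at rest rises 0.45 rad above level.
- flush_dial (a joint): Black dial of 80 mm with orange paddle, rad: 0 at rest, grows as the paddle goes down. Clicks at 0.30 (green dot), 0.60 (yellow), 0.90 (red: third, paddle 0.45 below level); hard stop 0.93. A white line on the disc points at the dots. A spring returns it to 0 when let go: pushing at 90 mm takes 1 to 11 N, a bump before each click, 7 to 9 N to hold the third. A soft force stop halts early.
- ball0_center (a point): Centre of white ceramic mineral ball 0, 30 mm in diameter, 30 g, rolls; starts in the tub. All four balls are alike.
- ball1_center (a point): Centre of white ceramic mineral ball 1, 30 mm in diameter, 30 g, rolls; starts in the tub. All four balls are alike.
- ball2_center (a point): Centre of white ceramic mineral ball 2, 30 mm in diameter, 30 g, rolls; starts in the tub. All four balls are alike.
- ball3_center (a point): Centre of white ceramic mineral ball 3, 30 mm in diameter, 30 g, rolls; starts in the tub. All four balls are alike.
- cartridge: Bystander: white filter cartridge standing, 64 mm diameter, 160 high; origin at its foot.
- jar: Bystander: amber jar with green cap, 70 mm diameter, 95 high; origin at its foot.
- cup: Bystander: red party cup, 86 mm diameter at the rim, 110 high; origin at its foot.
- tape: Bystander: roll of yellow tape lying flat, 96 mm diameter, 24 high; origin at its foot.
- spanner: Bystander: steel spanner lying flat.
- torch: Bystander: green hand torch lying, 32 mm diameter, 150 long.
There are look-alikes about, which are no part of the job. Several things have the shape of the mat; the one meant has the colours described above.

How it is judged:
By the outcome, as a careful person would: the job done as asked, in the order asked, and still so for the second after the job is handed in, while the arm keeps its last pose, push and grip.
It also fails if it takes over 72 s, if anything falls off the work surface, if the arm or the gripper's body presses on something with over 40 N, if the wrist force passes 120 N, or if a joint passes its speed limit or range.

## Working session

There is one attempt and no reset: what is moved stays moved. The work goes in short steps, Python scripts to look and compute and a tool call to move; the robot and the scene stay as the last step left them, time stands still between calls to the robot, and variables do not carry over. Pictures are saved under pics/ and viewed, at most 10 in all, crops included, and the job is handed in when it is done.

Besides the shell and the picture viewer there is one more tool, called after "Emit:" as name([rows], argument=value, ...), one row to a line, values as JSON. play_rows: Moves the arm, as the interface text tells. Its arguments: {"type":"object","properties":{"rows":{"type":"array"},"force":{"type":"number"}},"required":["rows"]}

```bash
mkdir -p pics; ls; cat > h.py <<'E'
import numpy as np, cv2
from bench import bot
from scipy.spatial.transform import Rotation as R
def cam(f):
    h,w=f["image"].shape[:2]; fl=h/2/np.tan(np.radians(f["vfov"])/2)
    K=np.array([[fl,0,f["cx"]],[0,fl,f["cy"]],[0,0,1]])
    return K,cv2.Rodrigues(np.array(f["rvec"],float))[0],np.array(f["tvec"],float).ravel()
def at_z(f,p,z):
    K,Rm,t=cam(f); d=Rm.T@np.linalg.inv(K)@np.array([p[0],p[1],1.]); c=-Rm.T@t
    return c+d*(z-c[2])/d[2]
def proj(f,P):
    K,Rm,t=cam(f); q=(K@(Rm@np.atleast_2d(P).T+t[:,None])).T
    return q[:,:2]/q[:,2:]
def tri(obs):
    A=[];b=[]
    for f,p in obs:
        K,Rm,t=cam(f); d=Rm.T@np.linalg.inv(K)@np.array([p[0],p[1],1.]); d/=np.linalg.norm(d); c=-Rm.T@t
        M=np.eye(3)-np.outer(d,d); A.append(M); b.append(M@c)
    return np.linalg.lstsq(np.vstack(A),np.hstack(b),rcond=None)[0]
E
python3 - <<'E'
from h import *
s=bot.grab_frame("scene"); t=bot.grab_frame("top")
cv2.imwrite("pics/s0.png",s["image"]);cv2.imwrite("pics/t0.png",t["image"])
for n in ["scoop","scoop_grip","scoop_lip","mat","tub","feeder","hopper_in","dial_axis","dial_press","ball0_center","cartridge","jar","cup","tape","spanner","torch"]:
    for nm,f in (("s",s),("t",t)):
        print(n,nm,[(np.round(m["point"]).tolist(),round(m["conf"],2)) for m in bot.mark_of(f,n)[:5]], end=" ")
    print()
print(bot.get_obs())
for f in (s,t):
    K,Rm,tt=cam(f); print(-Rm.T@tt, K[0,0])
E
```

```text
pics
scoop s [([354.0, 258.0], 0.76), ([180.0, 258.0], 0.43)] scoop t [([168.0, 200.0], 0.67)] 
scoop_grip s [([347.0, 237.0], 0.81)] scoop_grip t [([166.0, 180.0], 0.59)] 
scoop_lip s [([367.0, 252.0], 0.6), ([349.0, 259.0], 0.41), ([192.0, 156.0], 0.15)] scoop_lip t [([164.0, 211.0], 0.81)] 
mat s [([351.0, 262.0], 0.88), ([384.0, 216.0], 0.74)] mat t [([166.0, 270.0], 0.86), ([170.0, 199.0], 0.8), ([381.0, 187.0], 0.43)] 
tub s [([292.0, 232.0], 0.62)] tub t [([232.0, 196.0], 0.9)] 
feeder s [([212.0, 185.0], 0.89)] feeder t [([329.0, 202.0], 0.66), ([308.0, 206.0], 0.62)] 
hopper_in s [([233.0, 181.0], 0.56)] hopper_in t [([236.0, 201.0], 0.75), ([307.0, 205.0], 0.65), ([171.0, 198.0], 0.5)] 
dial_axis s [([192.0, 155.0], 0.72)] dial_axis t [([349.0, 184.0], 0.73)] 
dial_press s [([170.0, 134.0], 0.77)] dial_press t [([380.0, 185.0], 0.8)] 
ball0_center s [([292.0, 209.0], 0.65)] ball0_center t [([243.0, 212.0], 0.62)] 
cartridge s [([182.0, 258.0], 0.92), ([350.0, 259.0], 0.74)] cartridge t [([281.0, 117.0], 0.79), ([305.0, 202.0], 0.51)] 
jar s [([226.0, 272.0], 0.84)] jar t [(
[... 423 characters left out ...]
       1.15519759e+00, -2.40342589e-03]), 'qd': array([-0.00088325,  0.00078807,  0.00015076,  0.00034085, -0.00068479,
       -0.00031549]), 'tau': array([ 7.98969832e-04, -6.05162215e+01, -3.42431617e+01,  1.07024789e-04,
        1.37087194e-03, -1.62381724e-05]), 'eef_pos': array([ 0.19769675, -0.59290708,  0.23126056]), 'eef_rot': array([ 9.87079097e-01,  1.60233754e-01, -7.22084373e-06, -1.86895611e-05]), 'wrist_force': array([-0.70692381,  0.21215799,  0.03141585]), 'ft_torque': array([-0.03055453, -0.00680871, -0.02718713]), 'grip_force': 0.0, 'gripper_width': 0.08564481660029116}
[1.2006186  0.53477136 0.80676985] 380.5457895555172
[0.34052005 0.00447305 1.38381614] 421.5717134260082
```

```bash
python3 - <<'E'
import cv2
t=cv2.imread("pics/t0.png");s=cv2.imread("pics/s0.png")
cv2.imwrite("pics/t0c.png",cv2.resize(t[90:290,80:430],(800,457),interpolation=cv2.INTER_CUBIC))
cv2.imwrite("pics/s0c.png",cv2.resize(s[90:310,110:410],(800,587),interpolation=cv2.INTER_CUBIC))
E
```

```text
(no output)
```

View pics/t0c.png

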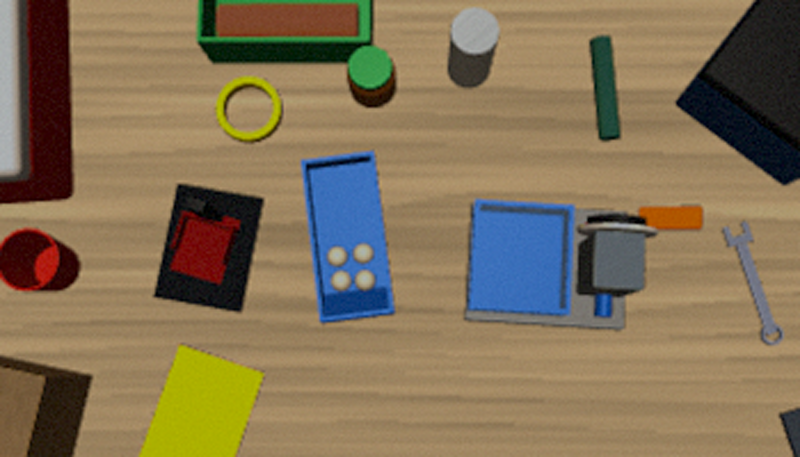

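View pics/s0c.png

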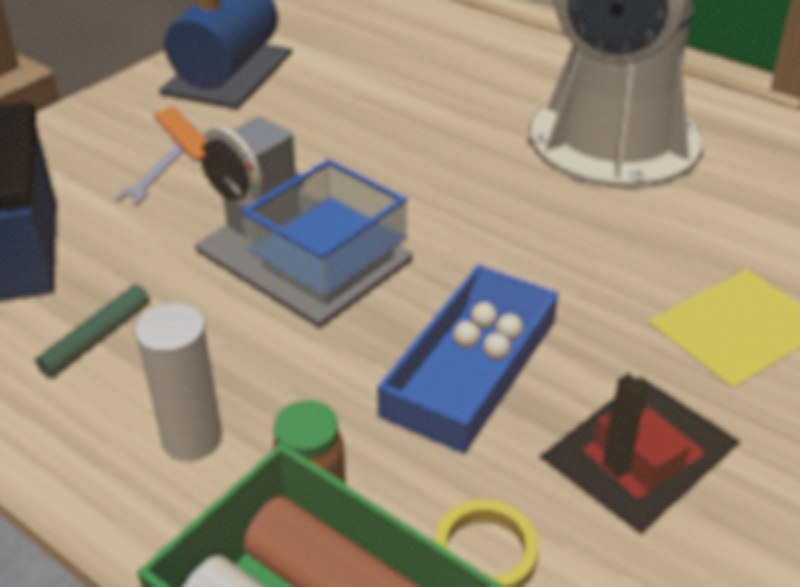

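The top view shows the scoop on the black mat (crop 205,245), the blue tub with all 4 balls at its near end (crop 350,268), the feeder hopper (crop 520,260) and the orange paddle at crop (670,217). The yellow mat and the other trays are look-alikes. Next I'll fit poses by silhouette.

```bash
cat > fit.py <<'E'
from h import *
from scipy.optimize import minimize
def box(x0,x1,y0,y1,z0,z1): return np.array([[x,y,z] for x in(x0,x1) for y in(y0,y1) for z in(z0,z1)])/1000
SCOOP=[box(-45,51,-38,38,0,2),box(-17,51,35,38,0,34),box(-17,51,-38,-35,0,34),box(33,51,-38,38,0,40),box(35,51,-13,13,0,125)]
TUB=[box(-115,115,-52,52,0,52)]
MAT=[box(-85,85,-65,65,0,4)]
def sil(f,parts,p,z):
    m=np.zeros(f["image"].shape[:2],np.uint8); c,s=np.cos(p[2]),np.sin(p[2])
    big=cv2.resize(m,None,fx=4,fy=4)
    for b in parts:
        P=b@np.array([[c,s,0],[-s,c,0],[0,0,1]])+[p[0],p[1],z]
        q=((proj(f,P)+.5)*4).astype(np.float32)
        cv2.fillConvexPoly(big,np.round(cv2.convexHull(q)).astype(np.int32),255)
    return cv2.resize(big,None,fx=.25,fy=.25,interpolation=cv2.INTER_AREA)/255.
def fit(fm,parts,p0,z):
    def cost(p):
        c=0
        for f,m in fm:
            g=sil(f,parts,p,z); c+=1-np.minimum(g,m).sum()/np.maximum(g,m).sum()
        return c
    best=None
    for d in (0.1,-0.1):
        r=minimize(cost,p0,method="Nelder-Mead",options=dict(initial_simplex=np.array(p0)+np.array([[0,0,0],[.015,0,0],[0,.015,0],[0,0,d]]),xatol=1e-4,fatol=1e-5))
        if best is None or r.fun<best.fun: best=r
    return best.x,best.fun/len(fm)
E
python3 - <<'E'
from fit import *
import pickle
s=bot.grab_frame("scene"); t=bot.grab_frame("top")
M={n:[bot.cut_out(f,n) for f in (s,t)] for n in ("scoop","tub")}
M["mat"]=[[],bot.cut_out(t,"mat")]
pickle.dump((s,t,M),open("f0.pkl","wb"))
for n in M: print(n,[[(np.array(d["bbox"]).round().tolist(),round(d["conf"],2)) for d in l] for l in M[n]])
def pick(l,c):
    return min(l,key=lambda d:np.hypot((d["bbox"][0]+d["bbox"][2])/2-c[0],(d["bbox"][1]+d["bbox"][3])/2-c[1]))["mask"].astype(float)
# triangulated marks from first look
for n,a,b in (("grip",(347,237),(166,180)),("lip",(367,252),(164,211)),("dial_axis",(192,155),(349,184)),("press",(170,134),(380,185)),("hop",(233,181),(307,205))):
    print(n,tri([(s,a),(t,b)]).round(4))
for n,parts,z,c in (("scoop",SCOOP,.004,[(354,250),(168,197)]),("tub",TUB,0,[(285,224),(232,194)])):
    p0=[*at_z(t,c[1],.02)[:2],-.1]
    for v in ([0,1],[0],[1]):
        print(n,v,fit([((s,t)[i],pick(M[n][i],c[i])) for i in v],parts,p0,z))
E
```

```text
scoop [[([329.0, 231.0, 375.0, 275.0], 0.96)], [([157.0, 176.0, 188.0, 212.0], 0.86)]]
tub [[([252.0, 191.0, 323.0, 263.0], 0.83)], [([149.0, 171.0, 193.0, 227.0], 0.15)]]
mat [[], [([149.0, 170.0, 196.0, 227.0], 0.82), ([142.0, 239.0, 197.0, 303.0], 0.72), ([157.0, 177.0, 186.0, 213.0], 0.41)]]
grip [0.5501 0.3003 0.1157]
lip [0.4642 0.3315 0.0044]
dial_axis [ 0.537  -0.2553  0.1267]
press [ 0.5329 -0.3422  0.1688]
hop [ 0.4817 -0.137   0.0431]
scoop [0, 1] (array([ 0.50854991,  0.31114511, -0.27924018]), np.float64(0.07907941069394697))
scoop [0] (array([ 0.50744856,  0.31171361, -0.28674402]), np.float64(0.05974138144643737))
scoop [1] (array([ 0.5115878 ,  0.31009513, -0.31927868]), np.float64(0.0529504128547158))
tub [0, 1] (array([0.51678957, 0.10241671, 0.12883588]), np.float64(0.575314264868056))
tub [0] (array([0.51678957, 0.10241671, 0.12883588]), np.float64(0.15062852973611207))
tub [1] (array([ 0.52125954,  0.1021738 , -0.1       ]), np.float64(1.0))
```

```bash
python3 - <<'E'
from fit import *
import pickle
s,t,M=pickle.load(open("f0.pkl","rb"))
def hsv(f): return cv2.cvtColor(f["image"],cv2.COLOR_BGR2HSV)
def comp(m,c):
    n,l=cv2.connectedComponents(cv2.morphologyEx(m,cv2.MORPH_CLOSE,np.ones((5,5),np.uint8)))
    return l==l[c[1],c[0]]
def col(f,lo,hi,c):
    return comp(cv2.inRange(hsv(f),lo,hi),c)
def hull(m):
    o=np.zeros(m.shape,np.uint8); cv2.fillConvexPoly(o,cv2.convexHull(np.argwhere(m)[:,::-1].astype(np.int32)),1); return o.astype(float)
bt=col(t,(100,110,40),(125,255,255),(230,180)); bs=col(s,(100,110,40),(125,255,255),(275,235))
print(bt.sum(),bs.sum())
p0=[.521,.102,.1]
for fm in ([(t,hull(bt)),(s,hull(bs))],[(t,hull(bt))],[(s,hull(bs))]): print("tub",fit(fm,TUB,p0,0))
tub=fit([(t,hull(bt)),(s,hull(bs))],TUB,p0,0)[0]
m=[d for d in M["mat"][1] if abs(d["bbox"][0]-149)<3][0]["mask"]
mat=fit([(t,hull(m))],MAT,[.51,.31,-.2],0); print("mat",mat)
# balls
v=hsv(t); w=((v[...,1]<110)&(v[...,2]>120)).astype(np.uint8); msk=sil(t,TUB,tub,0)>.9; w[~msk]=0
g=cv2.cvtColor(t["image"],cv2.COLOR_BGR2GRAY)
n,l,st,ce=cv2.connectedComponentsWithStats(w)
c,sn=np.cos(tub[2]),np.sin(tub[2])
for i in range(1,n):
    P=at_z(t,ce[i],.025)[:2]-tub[:2]; print("ball",st[i,4],(P@[[c,-sn],[sn,c]]*1000).round(1))
# paddle, hopper rim
o=cv2.inRange(hsv(t),(5,150,100),(18,255,255)); n,l,st,ce=cv2.connectedComponentsWithStats(o)
i=1+np.argmax(st[1:,4]); r=cv2.minAreaRect(np.argwhere(l==i)[:,::-1].astype(np.float32)); print("orange",st[i],r)
for q in cv2.boxPoints(r): print(at_z(t,q,.16).round(4))
b=col(t,(100,110,40),(125,255,255),(300,190)); b=cv2.morphologyEx(b.astype(np.uint8),cv2.MORPH_OPEN,np.ones((7,7),np.uint8))
r=cv2.minAreaRect(np.argwhere(b)[:,::-1].astype(np.float32)); print("hopper",r)
for q in cv2.boxPoints(r): print(at_z(t,q,.104).round(4), end=" ")
E
```

```text
2047 1612
tub (array([0.52167063, 0.10251348, 0.13769696]), np.float64(0.13336743330774364))
tub (array([0.5224714 , 0.10268701, 0.13365541]), np.float64(0.023176303484867322))
tub (array([0.50172224, 0.09044116, 0.18501505]), np.float64(0.20614049122766176))
mat (array([ 0.51225196,  0.3043815 , -0.15979744]), np.float64(0.039627104597643514))
ball 1 [ 92.1 -52.1]
ball 1 [99.8 53. ]
ball 1 [76.1 52.6]
ball 1 [ 65.2 -51.9]
ball 1 [ 41.8 -52.1]
ball 1 [ 15.1 -51.9]
ball 63 [-23.9 -18.4]
ball 55 [-23.1  19.6]
ball 2 [-36.2 -51.8]
ball 62 [-57.9  17.3]
ball 57 [-60.9 -16.1]
ball 1 [-60.8 -51.8]
ball 1 [-63.1  53. ]
ball 2 [-85.4 -51.8]
ball 1 [-109.8  -51.8]
orange [175  92  61  14 849] ((205.0, 98.5), (13.0, 60.0), 90.0)
[0.8145 0.2691 0.16  ]
[0.8142 0.0868 0.16  ]
[0.7734 0.0864 0.16  ]
[0.7736 0.2679 0.16  ]
hopper ((307.8541259765625, 202.417724609375), (44.3945426940918, 48.389556884765625), 2.8624050617218018)
[ 0.4144 -0.0642  0.104 ] [ 0.5629 -0.0722  0.104 ] [ 0.5563 -0.2079  0.104 ] [ 0.4083 -0.198   0.104 ]
```

```bash
cat > plan.py <<'E'
from h import *
def pose(x,y,z,yaw,tilt=0):
    """TCP pose: tool y along heading yaw, tool down; tilt>0 = scoop mouth up (about tool x)"""
    c,s=np.cos(yaw),np.sin(yaw)
    Rm=np.array([[-s,c,0],[c,s,0],[0,0,-1]]).T.T
    Rm=np.column_stack([[-s,c,0],[c,s,0],[0,0,-1]])
    return R.from_matrix(Rm)*R.from_rotvec([tilt,0,0]),np.array([x,y,z])
def cur():
    o=bot.get_obs(); return R.from_quat(o["eef_rot"]),np.array(o["eef_pos"])
def seg(a,b,n):
    d=(a[0].inv()*b[0]).as_rotvec()/n; p=a[0].inv().apply(b[1]-a[1])
    S=sum(R.from_rotvec(d*k).as_matrix() for k in range(n)); v=np.linalg.solve(S,p)
    print(n,"x lin",v.round(4).tolist(),"ang",d.round(4).tolist())
    # emulate rounding
    v,d=v.round(4),d.round(4); r,q=a
    for _ in range(n): q=q+r.apply(v); r=r*R.from_rotvec(d)
    return r,q
# scoop pose (x,y,z underside origin,yaw,tilt) -> TCP pose, for a grasp at height g above underside
def sc(x,y,z,yaw,tilt=0,off=(.043,0,.086)):
    r,_=pose(0,0,0,yaw,tilt); Rs=r*R.from_matrix(np.column_stack([[0,1,0],[1,0,0],[0,0,-1]]))
    return r,np.array([x,y,z])+Rs.apply(off)
def lip(x,y,z,yaw,tilt=0,off=(.088,0,.086)): return sc(x,y,z,yaw,tilt,off)
E
python3 - <<'E'
from plan import *
a=cur(); a=seg(a,pose(.55,.30,.19,-.30),32); a=seg(a,pose(.55,.30,.09,-.30),6)
E
```

```text
32 x lin [0.0285, -0.0125, 0.0013] ang [0.0, -0.0, -0.0297]
6 x lin [0.0002, 0.0001, 0.0166] ang [0.0, -0.0, 0.0002]
```

Emit:
play_rows([
  {"gripper": 1,"linear": [0.0285,-0.0125,0.0013],"angular": [0,0,-0.0297]},
  {"gripper": 1,"linear": [0.0285,-0.0125,0.0013],"angular": [0,0,-0.0297]},
  {"gripper": 1,"linear": [0.0285,-0.0125,0.0013],"angular": [0,0,-0.0297]},
  {"gripper": 1,"linear": [0.0285,-0.0125,0.0013],"angular": [0,0,-0.0297]},
  {"gripper": 1,"linear": [0.0285,-0.0125,0.0013],"angular": [0,0,-0.0297]},
  {"gripper": 1,"linear": [0.0285,-0.0125,0.0013],"angular": [0,0,-0.0297]},
  {"gripper": 1,"linear": [0.0285,-0.0125,0.0013],"angular": [0,0,-0.0297]},
  {"gripper": 1,"linear": [0.0285,-0.0125,0.0013],"angular": [0,0,-0.0297]},
  {"gripper": 1,"linear": [0.0285,-0.0125,0.0013],"angular": [0,0,-0.0297]},
  {"gripper": 1,"linear": [0.0285,-0.0125,0.0013],"angular": [0,0,-0.0297]},
  {"gripper": 1,"linear": [0.0285,-0.0125,0.0013],"angular": [0,0,-0.0297]},
  {"gripper": 1,"linear": [0.0285,-0.0125,0.0013],"angular": [0,0,-0.0297]},
])

```text
clock: 3.05
eef_pos: [0.4298, -0.301, 0.2158]
eef_rot: [0.943, 0.333, 0.0, 0.0]
wrist_force: [0.4, -0.4, -0.2]
gripper_width: 0.0854
grip_force: 0.0
```

Emit:
play_rows([
  {"gripper": 1,"linear": [0.0285,-0.0125,0.0013],"angular": [0,0,-0.0297]},
  {"gripper": 1,"linear": [0.0285,-0.0125,0.0013],"angular": [0,0,-0.0297]},
  {"gripper": 1,"linear": [0.0285,-0.0125,0.0013],"angular": [0,0,-0.0297]},
  {"gripper": 1,"linear": [0.0285,-0.0125,0.0013],"angular": [0,0,-0.0297]},
  {"gripper": 1,"linear": [0.0285,-0.0125,0.0013],"angular": [0,0,-0.0297]},
  {"gripper": 1,"linear": [0.0285,-0.0125,0.0013],"angular": [0,0,-0.0297]},
  {"gripper": 1,"linear": [0.0285,-0.0125,0.0013],"angular": [0,0,-0.0297]},
  {"gripper": 1,"linear": [0.0285,-0.0125,0.0013],"angular": [0,0,-0.0297]},
  {"gripper": 1,"linear": [0.0285,-0.0125,0.0013],"angular": [0,0,-0.0297]},
  {"gripper": 1,"linear": [0.0285,-0.0125,0.0013],"angular": [0,0,-0.0297]},
  {"gripper": 1,"linear": [0.0285,-0.0125,0.0013],"angular": [0,0,-0.0297]},
  {"gripper": 1,"linear": [0.0285,-0.0125,0.0013],"angular": [0,0,-0.0297]},
])

```text
clock: 4.05
eef_pos: [0.5448, 0.0524, 0.2002]
eef_rot: [0.869, 0.495, 0.0, 0.0]
wrist_force: [0.4, -0.5, -0.3]
gripper_width: 0.0852
grip_force: 0.0
```

Emit:
play_rows([
  {"gripper": 1,"linear": [0.0285,-0.0125,0.0013],"angular": [0,0,-0.0297]},
  {"gripper": 1,"linear": [0.0285,-0.0125,0.0013],"angular": [0,0,-0.0297]},
  {"gripper": 1,"linear": [0.0285,-0.0125,0.0013],"angular": [0,0,-0.0297]},
  {"gripper": 1,"linear": [0.0285,-0.0125,0.0013],"angular": [0,0,-0.0297]},
  {"gripper": 1,"linear": [0.0285,-0.0125,0.0013],"angular": [0,0,-0.0297]},
  {"gripper": 1,"linear": [0.0285,-0.0125,0.0013],"angular": [0,0,-0.0297]},
  {"gripper": 1,"linear": [0.0285,-0.0125,0.0013],"angular": [0,0,-0.0297]},
  {"gripper": 1,"linear": [0.0285,-0.0125,0.0013],"angular": [0,0,-0.0297]},
  {"gripper": 1,"linear": [0,0,0],"angular": [0,0,0]},
])

```text
clock: 4.8
eef_pos: [0.5487, 0.3041, 0.1895]
eef_rot: [0.803, 0.596, 0.001, -0.001]
wrist_force: [0.0, 0.0, -0.2]
gripper_width: 0.0853
grip_force: 0.0
```

```bash
python3 - <<'E'
from plan import *
a=cur(); print(a[1],bot.get_obs()["clock"]); seg(a,pose(.55,.30,.09,-.30),6)
E
```

```text
[0.54867517 0.30408174 0.18951193] 4.8
6 x lin [-0.0006, 0.0004, 0.0166] ang [-0.0, -0.0004, 0.001]
```

Emit:
play_rows([
  {"gripper": 1,"linear": [0,0,0.0165],"angular": [0,0,0]},
  {"gripper": 1,"linear": [0,0,0.0165],"angular": [0,0,0]},
  {"gripper": 1,"linear": [0,0,0.0165],"angular": [0,0,0]},
  {"gripper": 1,"linear": [0,0,0.0165],"angular": [0,0,0]},
  {"gripper": 1,"linear": [0,0,0.0165],"angular": [0,0,0]},
  {"gripper": 1,"linear": [0,0,0.0165],"angular": [0,0,0]},
  {"gripper": 1,"linear": [0,0,0],"angular": [0,0,0]},
  {"gripper": 1,"linear": [0,0,0],"angular": [0,0,0]},
])

```text
clock: 5.47
eef_pos: [0.5487, 0.2985, 0.0902]
eef_rot: [0.805, 0.594, -0.001, -0.0]
wrist_force: [0.9, 0.5, 0.5]
gripper_width: 0.0855
grip_force: 0.0
```

```bash
python3 - <<'E'
from plan import *
o=bot.get_obs();print(o["eef_pos"],o["wrist_force"]); r,p=cur(); print(np.arctan2(*r.as_matrix()[[1,0],1]))
s=bot.grab_frame("scene")
for n in ("scoop_grip",):
    for m in bot.mark_of(s,n)[:2]: print(n,m["point"],m["conf"],at_z(s,m["point"],.109))
print("proj of planned grip",proj(s,[p+[0,0,.019]]))
cv2.imwrite("pics/s1.png",cv2.resize(s["image"][150:300,260:440],(800,667))[:600])
E
```

```text
[0.54868145 0.29849521 0.09017144] [0.85401341 0.52543126 0.54080134]
-0.2989556604544872
proj of planned grip [[345.19564186 238.10739762]]
```

View pics/s1.png

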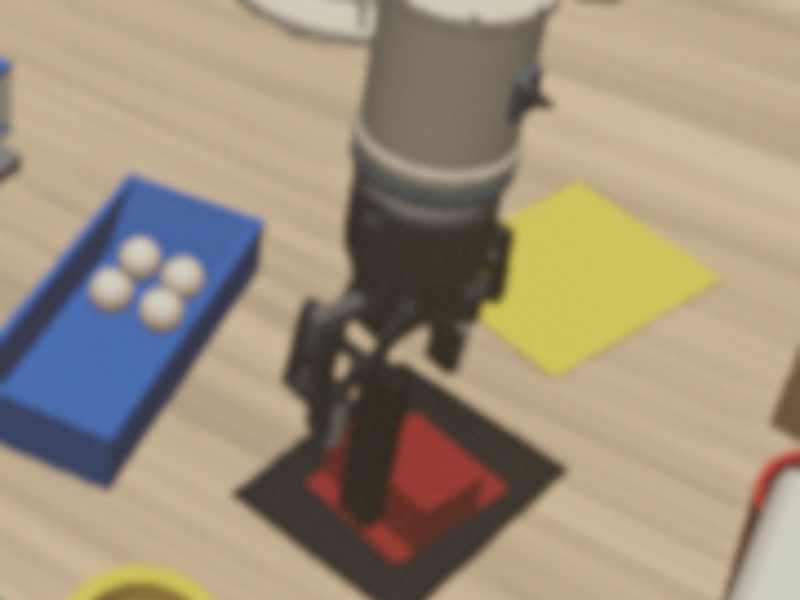

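The handle (crop 380,440) stands between the open fingers, so I'll close on it and lift.

Emit:
play_rows([
  {"gripper": 0,"linear": [0,0,0],"angular": [0,0,0]},
  {"gripper": 0,"linear": [0,0,0],"angular": [0,0,0]},
  {"gripper": 0,"linear": [0,0,0],"angular": [0,0,0]},
  {"gripper": 0,"linear": [0,0,0],"angular": [0,0,0]},
  {"gripper": 0,"linear": [0,0,0],"angular": [0,0,0]},
  {"gripper": 0,"linear": [0,0,0],"angular": [0,0,0]},
  {"gripper": 0,"linear": [0,0,0],"angular": [0,0,0]},
  {"gripper": 0,"linear": [0,0,0],"angular": [0,0,0]},
  {"gripper": 0,"linear": [0,0,0],"angular": [0,0,0]},
  {"gripper": 0,"linear": [0,0,0],"angular": [0,0,0]},
], force=90)

```text
clock: 6.4
eef_pos: [0.5495, 0.2994, 0.0911]
eef_rot: [0.804, 0.594, 0.0, 0.0]
wrist_force: [1.3, -1.1, 5.5]
gripper_width: 0.0146
grip_force: 88.3
```

Emit:
play_rows([
  {"gripper": 0,"linear": [0,0,-0.015],"angular": [0,0,0]},
  {"gripper": 0,"linear": [0,0,-0.02],"angular": [0,0,0]},
  {"gripper": 0,"linear": [0,0,-0.02],"angular": [0,0,0]},
  {"gripper": 0,"linear": [0,0,-0.02],"angular": [0,0,0]},
  {"gripper": 0,"linear": [0,0,-0.015],"angular": [0,0,0]},
  {"gripper": 0,"linear": [0,0,0],"angular": [0,0,0]},
  {"gripper": 0,"linear": [0,0,0],"angular": [0,0,0]},
])

```text
clock: 6.98
eef_pos: [0.549, 0.2992, 0.1805]
eef_rot: [0.804, 0.594, 0.0, -0.0]
wrist_force: [0.4, 0.3, -2.1]
gripper_width: 0.0149
grip_force: 88.0
```

```bash
python3 - <<'E'
from fit import *
from plan import *
import pickle
s=bot.grab_frame("scene"); t=bot.grab_frame("top"); pickle.dump((s,t),open("f1.pkl","wb"))
o=bot.get_obs(); print(o["eef_pos"],o["wrist_force"],o["gripper_width"],o["clock"])
ms=bot.cut_out(s,"scoop")
for m in ms[:2]: print(m["conf"],m["bbox"])
ml=[(f,bot.mark_of(f,"scoop_lip")) for f in (s,t)]
for f,m in ml: print([(x["point"],round(x["conf"],2)) for x in m[:2]])
L=[.5487-.0841,.2985+.026,.094-.0+.0]
print("expected lip px",[proj(f,[np.array([.5487,.2985,0])-.088*np.array([np.cos(.3),-np.sin(.3),0])+[0,0,o["eef_pos"][2]-.086]]) for f in (s,t)])
cv2.imwrite("pics/s2.png",cv2.resize(s["image"][130:290,260:440],(675,600)))
E
```

```text
[0.5482184  0.29869301 0.17905738] [-1.3995401   0.19210521 -1.83135699] 0.015124668342667463 7.0833
0.85 [334.3, 206.6, 383.8, 251.9]
[([371.4, 229.3], 0.77), ([212.5, 190.0], 0.64)]
[]
expected lip px [array([[368.40231273, 228.1712263 ]]), array([[158.19626818, 208.85587129]])]
```

View pics/s2.png

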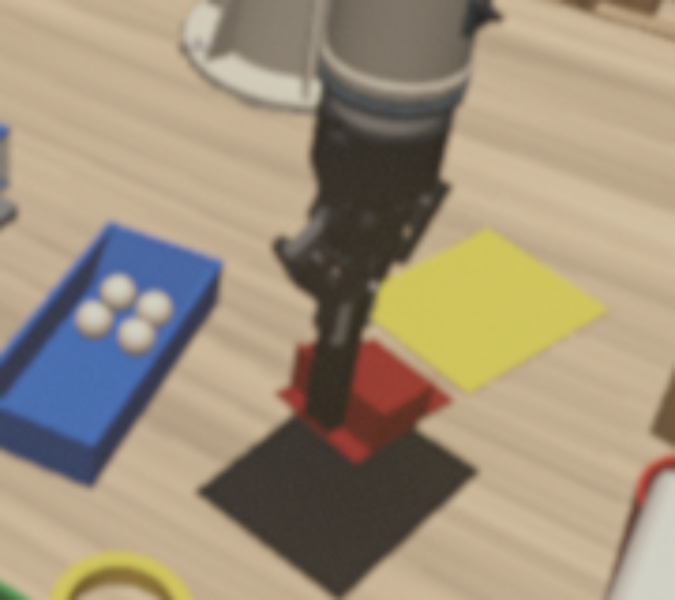

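```bash
python3 - <<'E'
from fit import *
from plan import *
import pickle
s,t=pickle.load(open("f1.pkl","rb"))
r,p=cur()
def silh(f,parts,T):
    big=np.zeros((384*4,512*4),np.uint8)
    for b in parts:
        q=((proj(f,T[0].apply(b)+T[1])+.5)*4).astype(np.float32)
        cv2.fillConvexPoly(big,np.round(cv2.convexHull(q)).astype(np.int32),255)
    return cv2.resize(big,None,fx=.25,fy=.25,interpolation=cv2.INTER_AREA)/255.
FL=R.from_matrix(np.column_stack([[0,1,0],[1,0,0],[0,0,-1]]))
H=[box(33,53,-15,15,0,250)]
obs=[]
for f in (s,t):
    h=cv2.cvtColor(f["image"],cv2.COLOR_BGR2HSV)
    m=((h[...,0]<8)|(h[...,0]>172))&(h[...,1]>140)&(h[...,2]>40)
    px=proj(f,[p])[0]; yy,xx=np.mgrid[:384,:512]; m&=np.hypot(xx-px[0],yy-px[1])<45
    obs.append((f,m.astype(float))); print(m.sum())
def T(q):  # scoop frame offsets dx,dy,dz, yaw, pitch relative to nominal in-hand
    Rs=r*FL*R.from_euler("zy",[q[3],q[4]]); base=p+(r*FL).apply([-.043+q[0],q[1],-.086+q[2]])
    # rotate about grip
    return Rs, p+(r*FL).apply([q[0],q[1],q[2]])+Rs.apply([-.043,0,-.086])
def cost(q,V):
    c=0
    for i in V:
        f,m=obs[i]; Q=T(q); w=1-silh(f,H,Q); 
        if i==1: w*=1-silh(f,[box(-20,110,-50,50,110,300)],T([0]*5))
        g=silh(f,SCOOP[:4],Q); c+=(np.abs(g-m)*w).sum()
    return c
for V in ([0],[0,1]):
    st=np.vstack([np.zeros(5),np.diag([.006,.006,.006,.06,.06])])
    o=minimize(cost,np.zeros(5),args=(V,),method="Nelder-Mead",options=dict(initial_simplex=st,maxiter=600,xatol=1e-4,fatol=.05))
    print(V,o.x.round(4),o.fun,cost(np.zeros(5),V))
E
```

```text
560
54
[0] [-0.0018  0.0004 -0.0006  0.0559 -0.0065] 128.71054209919262 144.75607843137254
[0, 1] [ 0.0115  0.0208  0.0407  0.0672 -0.1837] 235.83657054978852 460.8156401384083
```

```bash
python3 - <<'E'
from plan import *
a=cur(); a=seg(a,sc(.5688,.109,.093,.134),12); print(a[1]); a=seg(a,sc(.5688,.109,.02,.134),6); print(a[1])
E
```

```text
12 x lin [-0.0148, 0.0068, 0.0] ang [-0.0002, 0.0001, -0.036]
[0.61127371 0.11532682 0.17930042]
6 x lin [-0.0001, 0.0, 0.0122] ang [0.0001, 0.0, -0.0001]
[0.61136299 0.11472022 0.10610053]
```

Emit:
play_rows([
  {"gripper": 0,"linear": [-0.0148,0.0068,0],"angular": [0,0,-0.036]},
  {"gripper": 0,"linear": [-0.0148,0.0068,0],"angular": [0,0,-0.036]},
  {"gripper": 0,"linear": [-0.0148,0.0068,0],"angular": [0,0,-0.036]},
  {"gripper": 0,"linear": [-0.0148,0.0068,0],"angular": [0,0,-0.036]},
  {"gripper": 0,"linear": [-0.0148,0.0068,0],"angular": [0,0,-0.036]},
  {"gripper": 0,"linear": [-0.0148,0.0068,0],"angular": [0,0,-0.036]},
  {"gripper": 0,"linear": [-0.0148,0.0068,0],"angular": [0,0,-0.036]},
  {"gripper": 0,"linear": [-0.0148,0.0068,0],"angular": [0,0,-0.036]},
  {"gripper": 0,"linear": [-0.0148,0.0068,0],"angular": [0,0,-0.036]},
  {"gripper": 0,"linear": [-0.0148,0.0068,0],"angular": [0,0,-0.036]},
  {"gripper": 0,"linear": [-0.0148,0.0068,0],"angular": [0,0,-0.036]},
  {"gripper": 0,"linear": [-0.0148,0.0068,0],"angular": [0,0,-0.036]},
])

```text
clock: 8.23
eef_pos: [0.6118, 0.1148, 0.1798]
eef_rot: [0.658, 0.753, -0.001, -0.0]
wrist_force: [-0.5, 0.0, -2.1]
gripper_width: 0.015
grip_force: 87.9
```

Emit:
play_rows([
  {"gripper": 0,"linear": [0,0,0],"angular": [0,0,0]},
  {"gripper": 0,"linear": [0,0,0],"angular": [0,0,0]},
  {"gripper": 0,"linear": [0,0,0],"angular": [0,0,0]},
])

```text
clock: 8.48
eef_pos: [0.6114, 0.116, 0.18]
eef_rot: [0.659, 0.752, -0.0, -0.001]
wrist_force: [-0.0, 0.1, -2.3]
gripper_width: 0.0149
grip_force: 87.8
```

```bash
python3 - <<'E'
from plan import *
import pickle
a=cur(); print(a[1], np.arctan2(*a[0].as_matrix()[[1,0],1]))
b=seg(a,sc(.5688,.109,.02,.134),8)
s=bot.grab_frame("scene"); pickle.dump(s,open("f2.pkl","wb"))
cv2.imwrite("pics/s3.png",cv2.resize(s["image"][130:280,220:400],(720,600)))
E
```

```text
[0.61144007 0.11596602 0.18003658] 0.13220561339076065
8 x lin [-0.0002, -0.0, 0.0093] ang [-0.0002, -0.0, -0.0002]
```

View pics/s3.png

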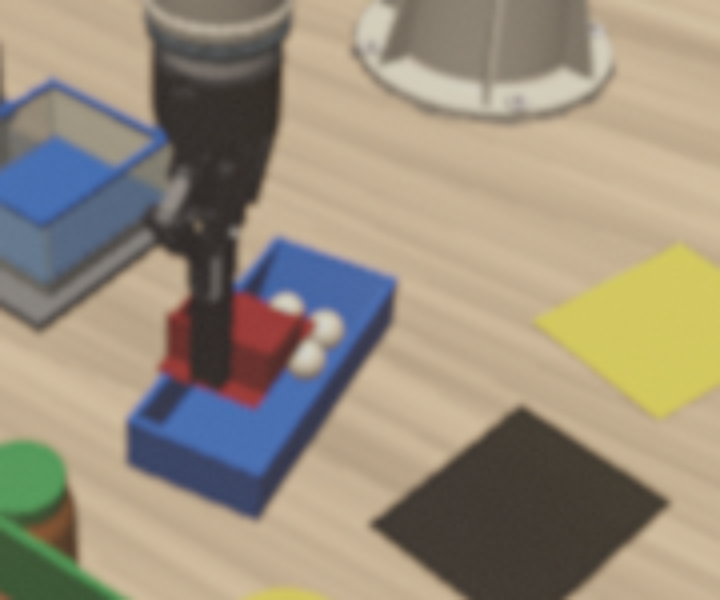

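```bash
python3 - <<'E'
from plan import *
import pickle
s=pickle.load(open("f2.pkl","rb"))
def crop(P): return ((proj(s,P)+.5-[220,130])*4).round(0).tolist()
t=R.from_euler("z",.134)
print("tub top", crop(t.apply(np.array([[115,52,52],[115,-52,52],[-115,52,52],[-115,-52,52],[115,52,0]])/1000)+[.5222,.1027,0]))
r,p=cur(); Rs=r*R.from_matrix(np.column_stack([[0,1,0],[1,0,0],[0,0,-1]]))
print("scoop", crop(p+Rs.apply(np.array([[8,38,-86],[8,-38,-86],[8,38,-46],[8,-38,-46],[-88,38,-86]])/1000)))
E
```

```text
tub top [[256.0, 479.0], [121.0, 422.0], [395.0, 280.0], [272.0, 237.0], [253.0, 531.0]]
scoop [[253.0, 411.0], [152.0, 370.0], [255.0, 366.0], [152.0, 326.0], [317.0, 324.0]]
```

Predicted and observed corners of both the tub and the scoop are shifted by the same amount (about +7 crop px), so their relative alignment is good. I'll lower the scoop.

Emit:
play_rows([
  {"gripper": 0,"linear": [0,0,0.0093],"angular": [0,0,0]},
  {"gripper": 0,"linear": [0,0,0.0093],"angular": [0,0,0]},
  {"gripper": 0,"linear": [0,0,0.0093],"angular": [0,0,0]},
  {"gripper": 0,"linear": [0,0,0.0093],"angular": [0,0,0]},
  {"gripper": 0,"linear": [0,0,0.0093],"angular": [0,0,0]},
  {"gripper": 0,"linear": [0,0,0.0093],"angular": [0,0,0]},
  {"gripper": 0,"linear": [0,0,0.0093],"angular": [0,0,0]},
  {"gripper": 0,"linear": [0,0,0.0093],"angular": [0,0,0]},
  {"gripper": 0,"linear": [0,0,0],"angular": [0,0,0]},
  {"gripper": 0,"linear": [0,0,0],"angular": [0,0,0]},
])

```text
clock: 9.37
eef_pos: [0.6116, 0.1156, 0.1056]
eef_rot: [0.658, 0.753, -0.001, -0.0]
wrist_force: [-0.2, 0.8, -1.3]
gripper_width: 0.0151
grip_force: 87.8
```

Emit:
play_rows([
  {"gripper": 0,"linear": [0,0,0.003],"angular": [0,0,0]},
  {"gripper": 0,"linear": [0,0,0.003],"angular": [0,0,0]},
  {"gripper": 0,"linear": [0,0,0.002],"angular": [0,0,0]},
  {"gripper": 0,"linear": [0,0,0],"angular": [0,0,0]},
  {"gripper": 0,"linear": [0,0,0],"angular": [0,0,0]},
])

```text
clock: 9.78
eef_pos: [0.612, 0.1157, 0.0983]
eef_rot: [0.658, 0.753, -0.0, -0.0]
wrist_force: [0.8, 1.0, -1.7]
gripper_width: 0.0149
grip_force: 87.8
```

Emit:
play_rows([
  {"gripper": 0,"linear": [0,0,0.001],"angular": [0,0,0]},
  {"gripper": 0,"linear": [0,0,0.001],"angular": [0,0,0]},
  {"gripper": 0,"linear": [0,0,0],"angular": [0,0,0]},
  {"gripper": 0,"linear": [0,0,0],"angular": [0,0,0]},
])

```text
clock: 10.12
eef_pos: [0.6123, 0.1158, 0.0971]
eef_rot: [0.658, 0.753, 0.0, 0.0]
wrist_force: [-1.0, -0.5, 5.1]
gripper_width: 0.015
grip_force: 88.9
```

Emit:
play_rows([
  {"gripper": 0,"linear": [0,-0.006,-0.0004],"angular": [0,0,0]},
  {"gripper": 0,"linear": [0,-0.006,0],"angular": [0,0,0]},
  {"gripper": 0,"linear": [0,-0.006,0],"angular": [0,0,0]},
  {"gripper": 0,"linear": [0,-0.006,0],"angular": [0,0,0]},
  {"gripper": 0,"linear": [0,-0.006,0],"angular": [0,0,0]},
  {"gripper": 0,"linear": [0,-0.006,0],"angular": [0,0,0]},
  {"gripper": 0,"linear": [0,-0.006,0],"angular": [0,0,0]},
  {"gripper": 0,"linear": [0,-0.006,0],"angular": [0,0,0]},
  {"gripper": 0,"linear": [0,-0.006,0],"angular": [0,0,0]},
  {"gripper": 0,"linear": [0,0,0],"angular": [0,0,0]},
  {"gripper": 0,"linear": [0,0,0],"angular": [0,0,0]},
])

```text
clock: 11.03
eef_pos: [0.5575, 0.1084, 0.097]
eef_rot: [0.658, 0.753, -0.0, -0.0]
wrist_force: [-0.5, 0.1, 10.2]
gripper_width: 0.0146
grip_force: 89.4
```

```bash
python3 - <<'E'
from plan import *
t=bot.grab_frame("top");s=bot.grab_frame("scene")
a=cv2.resize(t["image"][150:240,195:265],(467,600));b=cv2.resize(s["image"][170:270,240:330],(540,600))[:,:333]
b=cv2.resize(s["image"][180:260,270:325],(333,484)); b=cv2.copyMakeBorder(b,0,116,0,0,cv2.BORDER_CONSTANT)
cv2.imwrite("pics/s4.png",np.hstack([a,b]))
r,p=cur(); l=p+R.from_euler("z",.134).apply([-.088,0,0]); d=R.from_euler("z",-.134).apply(l-[.5222,.1027,l[2]]); print("lip in tub",d)
E
```

```text
lip in tub [-0.0522138   0.00092092  0.        ]
```

View pics/s4.png

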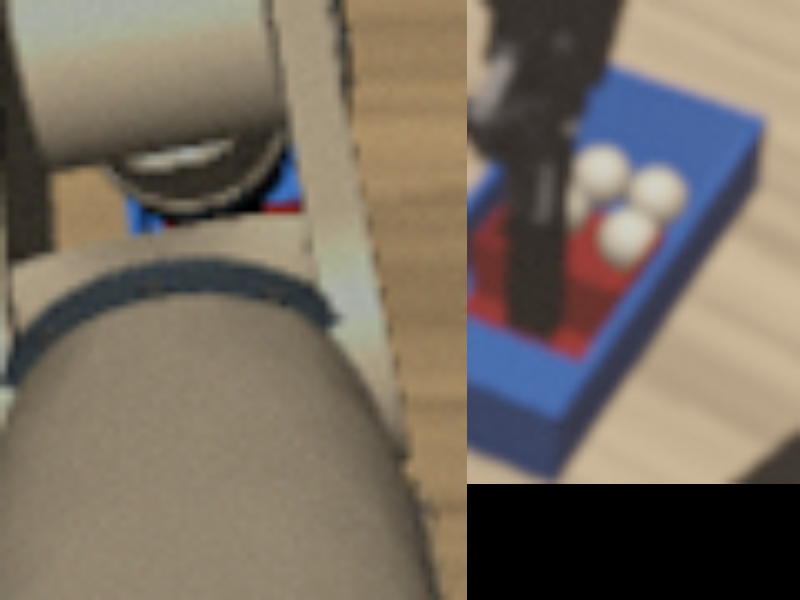

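```bash
python3 - <<'E'
from plan import *
def L(tx,h,th):
    q=R.from_euler("z",.134).apply([tx,0.0009,0])+[.5222,.1027,0]
    return lip(q[0],q[1],.0105+h,.134,th,(.088,0,.087))
a=cur()
a=seg(a,L(-.073,.0005,0),5)
for h,th in ((.008,.07),(.016,.15),(.024,.23),(.031,.30)):
    a=seg(a,L(-.073-h/1.19+.001,h+.001,th),3); print(a[1])
a=seg(a,L(-.09,.11,.33),6); print(a[1])
E
```

```text
5 x lin [-0.0, -0.0042, -0.0002] ang [-0.0002, 0.0, -0.0001]
3 x lin [-0.0, 0.0001, -0.0007] ang [0.0233, -0.0, -0.0]
[0.53707591 0.10564338 0.10013946]
3 x lin [-0.0, -0.0002, -0.0001] ang [0.0267, -0.0, -0.0]
[0.53651289 0.10556755 0.10049589]
3 x lin [-0.0, -0.0004, 0.0002] ang [0.0266, -0.0, -0.0]
[0.53523793 0.10539582 0.10011621]
3 x lin [-0.0, -0.0005, 0.0003] ang [0.0234, -0.0, -0.0]
[0.53357559 0.10517192 0.09962087]
6 x lin [-0.0, -0.0023, -0.0123] ang [0.005, -0.0, -0.0]
[0.54305185 0.10644855 0.17408589]
```

Emit:
play_rows([
  {"gripper": 0,"linear": [0,-0.0042,-0.0003],"angular": [0,0,0]},
  {"gripper": 0,"linear": [0,-0.0042,-0.0003],"angular": [0,0,0]},
  {"gripper": 0,"linear": [0,-0.0042,-0.0003],"angular": [0,0,0]},
  {"gripper": 0,"linear": [0,-0.0042,-0.0003],"angular": [0,0,0]},
  {"gripper": 0,"linear": [0,-0.0042,-0.0002],"angular": [0,0,0]},
  {"gripper": 0,"linear": [0,0,0],"angular": [0,0,0]},
])

```text
clock: 11.63
eef_pos: [0.5355, 0.1054, 0.0974]
eef_rot: [0.658, 0.753, -0.001, -0.001]
wrist_force: [-0.7, -0.8, -3.4]
gripper_width: 0.0155
grip_force: 88.0
```

Emit:
play_rows([
  {"gripper": 0,"linear": [0,0.0001,-0.0007],"angular": [0.0233,0,0]},
  {"gripper": 0,"linear": [0,0.0001,-0.0007],"angular": [0.0233,0,0]},
  {"gripper": 0,"linear": [0,0.0001,-0.0007],"angular": [0.0233,0,0]},
  {"gripper": 0,"linear": [0,-0.0002,-0.0001],"angular": [0.0267,0,0]},
  {"gripper": 0,"linear": [0,-0.0002,-0.0001],"angular": [0.0267,0,0]},
  {"gripper": 0,"linear": [0,-0.0002,-0.0001],"angular": [0.0267,0,0]},
  {"gripper": 0,"linear": [0,-0.0004,0.0002],"angular": [0.0266,0,0]},
  {"gripper": 0,"linear": [0,-0.0004,0.0002],"angular": [0.0266,0,0]},
  {"gripper": 0,"linear": [0,-0.0004,0.0002],"angular": [0.0266,0,0]},
])

```text
clock: 12.38
eef_pos: [0.5358, 0.1055, 0.0998]
eef_rot: [0.654, 0.748, -0.087, -0.076]
wrist_force: [0.2, -0.2, -1.8]
gripper_width: 0.0149
grip_force: 88.0
```

```bash
python3 - <<'E'
from plan import *
s=bot.grab_frame("scene")
cv2.imwrite("pics/s5.png",cv2.resize(s["image"][170:270,250:340],(540,600)))
E
```

```text
(no output)
```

View pics/s5.png

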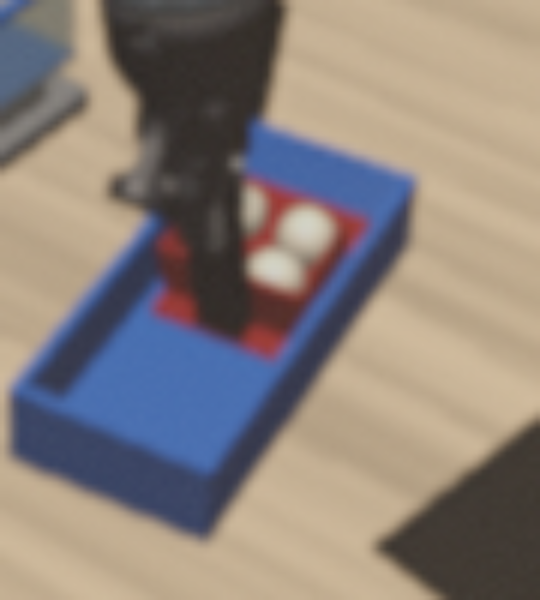

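```bash
python3 - <<'E'
from plan import *
O=(.088,0,.087)
def L(tx,h,th):
    q=R.from_euler("z",.134).apply([tx,0.0009,0])+[.5222,.1027,0]
    return lip(q[0],q[1],.0105+h,.134,th,O)
def Hh(hx,z,th,hy=.005):
    q=R.from_euler("z",-.047).apply([hx,hy,0])+[.4855,-.1355,0]
    return lip(q[0],q[1],z,-.047,th,O)
a=cur()
a=seg(a,L(-.09,.05,.31),4);a=seg(a,L(-.085,.155,.31),8);print(a[1])
a=seg(a,Hh(.01,.165,.31),18);print(a[1])
E
```

```text
4 x lin [-0.0, 0.0004, -0.0045] ang [0.0192, -0.0, -0.0001]
8 x lin [-0.0, -0.0034, -0.0127] ang [0.0, -0.0, -0.0]
[0.54744349 0.10702902 0.22165156]
18 x lin [-0.0137, 0.0025, -0.0008] ang [0.0, 0.0031, 0.0096]
[ 0.6063983  -0.13668338  0.22156429]
```

Emit:
play_rows([
  {"gripper": 0,"linear": [0,0.0004,-0.0045],"angular": [0.0192,0,0]},
  {"gripper": 0,"linear": [0,0.0004,-0.0045],"angular": [0.0192,0,0]},
  {"gripper": 0,"linear": [0,0.0004,-0.0045],"angular": [0.0192,0,0]},
  {"gripper": 0,"linear": [0,0.0004,-0.0045],"angular": [0.0192,0,0]},
  {"gripper": 0,"linear": [0,-0.0034,-0.0127],"angular": [0,0,0]},
  {"gripper": 0,"linear": [0,-0.0034,-0.0127],"angular": [0,0,0]},
  {"gripper": 0,"linear": [0,-0.0034,-0.0127],"angular": [0,0,0]},
  {"gripper": 0,"linear": [0,-0.0034,-0.0127],"angular": [0,0,0]},
  {"gripper": 0,"linear": [0,-0.0034,-0.0127],"angular": [0,0,0]},
  {"gripper": 0,"linear": [0,-0.0034,-0.0127],"angular": [0,0,0]},
  {"gripper": 0,"linear": [0,-0.0034,-0.0127],"angular": [0,0,0]},
  {"gripper": 0,"linear": [0,-0.0034,-0.0127],"angular": [0,0,0]},
])

```text
clock: 13.43
eef_pos: [0.547, 0.107, 0.2238]
eef_rot: [0.651, 0.744, -0.115, -0.1]
wrist_force: [0.6, -0.3, -2.5]
gripper_width: 0.0148
grip_force: 88.1
```

```bash
python3 - <<'E'
from plan import *
s=bot.grab_frame("scene")
cv2.imwrite("pics/s6.png",cv2.resize(s["image"][110:260,210:350],(560,600)))
o=bot.get_obs();print(o["wrist_force"])
O=(.088,0,.087)
def Hh(hx,z,th,hy=.005):
    q=R.from_euler("z",-.047).apply([hx,hy,0])+[.4855,-.1355,0]
    return lip(q[0],q[1],z,-.047,th,O)
a=cur();print(a[1])
a=seg(a,Hh(.01,.165,.31),20);print(a[1])
E
```

```text
[ 1.66365156  0.53806764 -0.45594464]
[0.54822657 0.10721574 0.22626419]
20 x lin [-0.0123, 0.0023, -0.0004] ang [0.0004, 0.0027, 0.0086]
[ 0.60610323 -0.1359658   0.21997398]
```

View pics/s6.png

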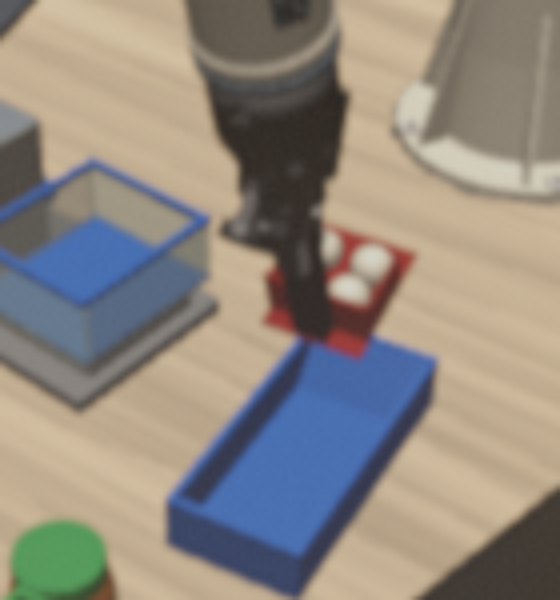

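All balls are in the scoop and the tub is empty (crop 320,430). I'll carry it to the hopper.

Emit:
play_rows([
  {"gripper": 0,"linear": [-0.0123,0.0023,-0.0004],"angular": [0.0004,0.0027,0.0086]},
  {"gripper": 0,"linear": [-0.0123,0.0023,-0.0004],"angular": [0.0004,0.0027,0.0086]},
  {"gripper": 0,"linear": [-0.0123,0.0023,-0.0004],"angular": [0.0004,0.0027,0.0086]},
  {"gripper": 0,"linear": [-0.0123,0.0023,-0.0004],"angular": [0.0004,0.0027,0.0086]},
  {"gripper": 0,"linear": [-0.0123,0.0023,-0.0004],"angular": [0.0004,0.0027,0.0086]},
  {"gripper": 0,"linear": [-0.0123,0.0023,-0.0004],"angular": [0.0004,0.0027,0.0086]},
  {"gripper": 0,"linear": [-0.0123,0.0023,-0.0004],"angular": [0.0004,0.0027,0.0086]},
  {"gripper": 0,"linear": [-0.0123,0.0023,-0.0004],"angular": [0.0004,0.0027,0.0086]},
  {"gripper": 0,"linear": [-0.0123,0.0023,-0.0004],"angular": [0.0004,0.0027,0.0086]},
  {"gripper": 0,"linear": [-0.0123,0.0023,-0.0004],"angular": [0.0004,0.0027,0.0086]},
])

```text
clock: 14.32
eef_pos: [0.5817, -0.0146, 0.219]
eef_rot: [0.684, 0.713, -0.112, -0.107]
wrist_force: [0.2, -0.3, -2.1]
gripper_width: 0.0149
grip_force: 88.2
```

Emit:
play_rows([
  {"gripper": 0,"linear": [-0.0123,0.0023,-0.0004],"angular": [0.0004,0.0027,0.0086]},
  {"gripper": 0,"linear": [-0.0123,0.0023,-0.0004],"angular": [0.0004,0.0027,0.0086]},
  {"gripper": 0,"linear": [-0.0123,0.0023,-0.0004],"angular": [0.0004,0.0027,0.0086]},
  {"gripper": 0,"linear": [-0.0123,0.0023,-0.0004],"angular": [0.0004,0.0027,0.0086]},
  {"gripper": 0,"linear": [-0.0123,0.0023,-0.0004],"angular": [0.0004,0.0027,0.0086]},
  {"gripper": 0,"linear": [-0.0123,0.0023,-0.0004],"angular": [0.0004,0.0027,0.0086]},
  {"gripper": 0,"linear": [-0.0123,0.0023,-0.0004],"angular": [0.0004,0.0027,0.0086]},
  {"gripper": 0,"linear": [-0.0123,0.0023,-0.0004],"angular": [0.0004,0.0027,0.0086]},
  {"gripper": 0,"linear": [-0.0123,0.0023,-0.0004],"angular": [0.0004,0.0027,0.0086]},
  {"gripper": 0,"linear": [-0.0123,0.0023,-0.0004],"angular": [0.0004,0.0027,0.0086]},
  {"gripper": 0,"linear": [0,0,0],"angular": [0,0,0]},
  {"gripper": 0,"linear": [0,0,0],"angular": [0,0,0]},
])

```text
clock: 15.32
eef_pos: [0.6048, -0.137, 0.2157]
eef_rot: [0.715, 0.681, -0.108, -0.113]
wrist_force: [-0.2, 0.4, -2.9]
gripper_width: 0.015
grip_force: 88.2
```

```bash
cat >> plan.py <<'E'
def Hh(hx,z,th,hy=.005):
    q=R.from_euler("z",-.047).apply([hx,hy,0])+[.4855,-.1355,0]
    return lip(q[0],q[1],z,-.047,th,(.088,0,.087))
E
python3 - <<'E'
from plan import *
s=bot.grab_frame("scene")
a=cur();print(a[1],a[0].as_matrix()[:,1:].round(3).tolist())
print("lip world",a[1]+(a[0]*R.from_matrix(np.column_stack([[0,1,0],[1,0,0],[0,0,-1]]))).apply([-.088,0,-.087]))
cv2.imwrite("pics/s7.png",cv2.resize(s["image"][80:230,150:330],(720,600)))
for z,th,n in ((.122,0,8),(.112,-.15,4),(.095,-.32,5),(.085,-.6,6),(.085,-.75,4)):
    a=seg(a,Hh(.008,z,th),n);print(a[1].round(3))
E
```

```text
[ 0.60474529 -0.13626781  0.21574485] [[0.95, -0.309], [-0.045, 0.014], [-0.31, -0.951]]
lip world [ 0.49425403 -0.1310546   0.16026961]
8 x lin [0.0, -0.0027, 0.0013] ang [-0.0394, 0.0001, -0.0001]
[ 0.582 -0.135  0.209]
4 x lin [0.0, -0.0035, -0.0007] ang [-0.0374, -0.0001, 0.0]
[ 0.568 -0.135  0.211]
5 x lin [0.0, -0.0038, 0.0004] ang [-0.034, 0.0, 0.0]
[ 0.55  -0.134  0.205]
6 x lin [0.0, -0.0048, -0.0025] ang [-0.0467, 0.0, 0.0]
[ 0.517 -0.132  0.207]
4 x lin [0.0, -0.0034, -0.0032] ang [-0.0375, 0.0, 0.0001]
[ 0.499 -0.131  0.209]
```

View pics/s7.png

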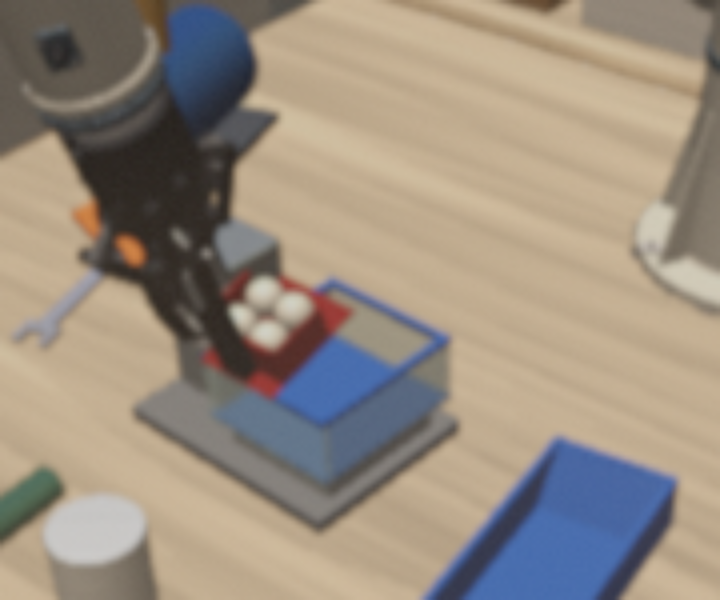

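All four balls are in the scoop, with its lip over the hopper (crop 315,340). Now I'll pour.

Emit:
play_rows([
  {"gripper": 0,"linear": [0,-0.0027,0.0013],"angular": [-0.0394,0,0]},
  {"gripper": 0,"linear": [0,-0.0027,0.0013],"angular": [-0.0394,0,0]},
  {"gripper": 0,"linear": [0,-0.0027,0.0013],"angular": [-0.0394,0,0]},
  {"gripper": 0,"linear": [0,-0.0027,0.0013],"angular": [-0.0394,0,0]},
  {"gripper": 0,"linear": [0,-0.0027,0.0013],"angular": [-0.0394,0,0]},
  {"gripper": 0,"linear": [0,-0.0027,0.0013],"angular": [-0.0394,0,0]},
  {"gripper": 0,"linear": [0,-0.0027,0.0013],"angular": [-0.0394,0,0]},
  {"gripper": 0,"linear": [0,-0.0027,0.0013],"angular": [-0.0394,0,0]},
  {"gripper": 0,"linear": [0,-0.0035,-0.0007],"angular": [-0.0374,0,0]},
  {"gripper": 0,"linear": [0,-0.0035,-0.0007],"angular": [-0.0374,0,0]},
  {"gripper": 0,"linear": [0,-0.0035,-0.0007],"angular": [-0.0374,0,0]},
  {"gripper": 0,"linear": [0,-0.0035,-0.0007],"angular": [-0.0374,0,0]},
])

```text
clock: 16.37
eef_pos: [0.5672, -0.1335, 0.2117]
eef_rot: [0.721, 0.689, 0.052, 0.055]
wrist_force: [-0.2, -0.0, -2.6]
gripper_width: 0.015
grip_force: 88.1
```

Emit:
play_rows([
  {"gripper": 0,"linear": [0,-0.0038,0.0004],"angular": [-0.034,0,0]},
  {"gripper": 0,"linear": [0,-0.0038,0.0004],"angular": [-0.034,0,0]},
  {"gripper": 0,"linear": [0,-0.0038,0.0004],"angular": [-0.034,0,0]},
  {"gripper": 0,"linear": [0,-0.0038,0.0004],"angular": [-0.034,0,0]},
  {"gripper": 0,"linear": [0,-0.0038,0.0004],"angular": [-0.034,0,0]},
  {"gripper": 0,"linear": [0,-0.0048,-0.0025],"angular": [-0.0467,0,0]},
  {"gripper": 0,"linear": [0,-0.0048,-0.0025],"angular": [-0.0467,0,0]},
  {"gripper": 0,"linear": [0,-0.0048,-0.0025],"angular": [-0.0467,0,0]},
  {"gripper": 0,"linear": [0,-0.0048,-0.0025],"angular": [-0.0467,0,0]},
  {"gripper": 0,"linear": [0,-0.0048,-0.0025],"angular": [-0.0467,0,0]},
  {"gripper": 0,"linear": [0,-0.0048,-0.0025],"angular": [-0.0467,0,0]},
])

```text
clock: 17.28
eef_pos: [0.5168, -0.1314, 0.2072]
eef_rot: [0.69, 0.66, 0.204, 0.215]
wrist_force: [1.5, 1.4, -2.4]
gripper_width: 0.0154
grip_force: 88.4
```

Emit:
play_rows([
  {"gripper": 0,"linear": [0,-0.0034,-0.0032],"angular": [-0.0375,0,0]},
  {"gripper": 0,"linear": [0,-0.0034,-0.0032],"angular": [-0.0375,0,0]},
  {"gripper": 0,"linear": [0,-0.0034,-0.0032],"angular": [-0.0375,0,0]},
  {"gripper": 0,"linear": [0,-0.0034,-0.0032],"angular": [-0.0375,0,0]},
  {"gripper": 0,"linear": [0,0,0],"angular": [0,0,0]},
  {"gripper": 0,"linear": [0,0,0],"angular": [0,0,0]},
  {"gripper": 0,"linear": [0,0,0],"angular": [0,0,0]},
  {"gripper": 0,"linear": [0,0,0],"angular": [0,0,0]},
  {"gripper": 0,"linear": [0,0,0],"angular": [0,0,0]},
  {"gripper": 0,"linear": [0,0,0],"angular": [0,0,0]},
])

```text
clock: 18.12
eef_pos: [0.5026, -0.1301, 0.2086]
eef_rot: [0.676, 0.646, 0.246, 0.256]
wrist_force: [-0.3, -0.0, -0.8]
gripper_width: 0.0153
grip_force: 88.5
```

```bash
cat >> plan.py <<'E'
def balls(f):
    h=cv2.cvtColor(f["image"],cv2.COLOR_BGR2HSV); x0,y0,x1,y1=150,120,330,250
    for m in bot.mark_of(f,"ball0_center")[:6]:
        P=at_z(f,m["point"],.061); print(round(m["conf"],2),np.round(m["point"],0),"at z.061 ->",P.round(3))
E
python3 - <<'E'
from plan import *
s=bot.grab_frame("scene");balls(s)
a=cur();print(a[1],"tilt",np.arcsin(-a[0].as_matrix()[2,1]))
print("lip world",a[1]+(a[0]*R.from_matrix(np.column_stack([[0,1,0],[1,0,0],[0,0,-1]]))).apply([-.088,0,-.087]))
cv2.imwrite("pics/s8.png",cv2.resize(s["image"][80:230,150:330],(720,600)))
# raise while still tilted, level off, go above mat
b=seg(a,Hh(.008,.15,-.6),6);print(b[1])
b=seg(b,Hh(.02,.19,.1),12);print(b[1])
E
```

```text
0.63 [350. 262.] at z.061 -> [0.571 0.331 0.061]
[ 0.50236346 -0.13009039  0.20842741] tilt -0.725451015283127
lip world [ 0.49426191 -0.12950809  0.08494856]
6 x lin [-0.0002, 0.0085, -0.0067] ang [0.0209, -0.0006, 0.0002]
[ 0.51709079 -0.1320226   0.27161355]
12 x lin [0.0, 0.0068, 0.0023] ang [0.0583, 0.0, 0.0]
[ 0.60131264 -0.13598466  0.26766844]
```

Emit:
play_rows([
  {"gripper": 0,"linear": [0,0.0085,-0.0067],"angular": [0.0209,0,0]},
  {"gripper": 0,"linear": [0,0.0085,-0.0067],"angular": [0.0209,0,0]},
  {"gripper": 0,"linear": [0,0.0085,-0.0067],"angular": [0.0209,0,0]},
  {"gripper": 0,"linear": [0,0.0085,-0.0067],"angular": [0.0209,0,0]},
  {"gripper": 0,"linear": [0,0.0085,-0.0067],"angular": [0.0209,0,0]},
  {"gripper": 0,"linear": [0,0.0085,-0.0067],"angular": [0.0209,0,0]},
  {"gripper": 0,"linear": [0,0,0],"angular": [0,0,0]},
])

```text
clock: 18.8
eef_pos: [0.518, -0.1307, 0.2695]
eef_rot: [0.688, 0.659, 0.21, 0.218]
wrist_force: [1.6, -0.7, -0.7]
gripper_width: 0.0147
grip_force: 88.5
```

```bash
python3 - <<'E'
from plan import *
s=bot.grab_frame("scene");t=bot.grab_frame("top")
print(bot.get_obs()["wrist_force"])
for f,roi in ((s,(180,120,280,220)),(t,(270,165,345,235))):
    h=cv2.cvtColor(f["image"],cv2.COLOR_BGR2HSV); x0,y0,x1,y1=roi
    w=((h[...,1]<60)&(h[...,2]>150)).astype(np.uint8); n,l,st,c=cv2.connectedComponentsWithStats(w)
    print([(st[i].tolist()) for i in range(1,n) if st[i,4]>15 and x0<c[i][0]<x1 and y0<c[i][1]<y1])
a=s["image"][90:240,150:300];b=t["image"][160:230,270:350]
cv2.imwrite("pics/s8.png",np.hstack([cv2.resize(a,(500,500)),cv2.copyMakeBorder(cv2.resize(b,(300,262)),0,238,0,0,cv2.BORDER_CONSTANT)]))
E
```

```text
[ 0.13184489  0.67393049 -2.3344967 ]
[[234, 115, 28, 13, 67], [187, 133, 25, 15, 87], [238, 151, 26, 14, 62], [235, 156, 22, 18, 199], [223, 172, 17, 10, 95], [183, 174, 12, 8, 18]]
[[299, 200, 5, 6, 19], [310, 208, 25, 6, 50], [295, 216, 6, 5, 21]]
```

View pics/s8.png

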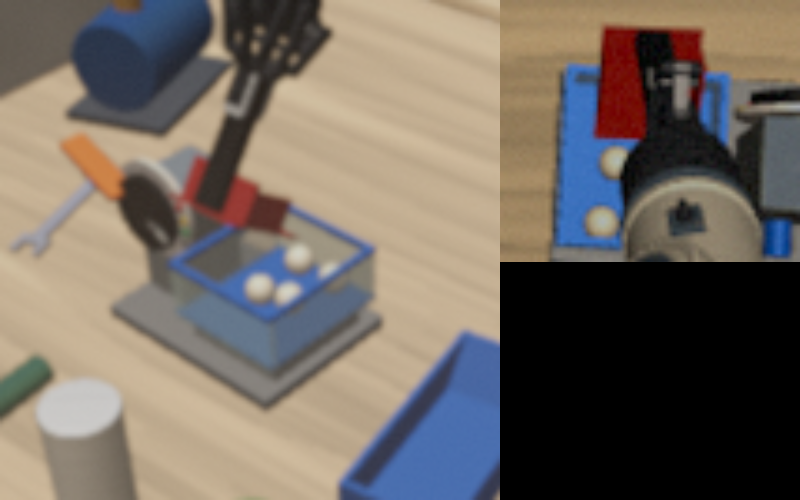

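All four balls are in the hopper (crop 260–330, 255–295) and the scoop is empty. I'll level it and return it to the mat.

```bash
python3 - <<'E'
from plan import *
a=cur()
a=seg(a,Hh(.01,.165,0),9);print(a[1])
a=seg(a,sc(.510,.306,.14,-.2,0,(.043,0,.087)),20);print(a[1])
E
```

```text
9 x lin [-0.0003, 0.0067, 0.0041] ang [0.0681, -0.0006, 0.0005]
[ 0.58399095 -0.13536734  0.2521423 ]
20 x lin [0.0213, -0.0042, 0.0013] ang [-0.0, -0.0, 0.0077]
[0.55157336 0.29720127 0.22625565]
```

Emit:
play_rows([
  {"gripper": 0,"linear": [-0.0003,0.0067,0.0041],"angular": [0.0681,-0.0006,0.0005]},
  {"gripper": 0,"linear": [-0.0003,0.0067,0.0041],"angular": [0.0681,-0.0006,0.0005]},
  {"gripper": 0,"linear": [-0.0003,0.0067,0.0041],"angular": [0.0681,-0.0006,0.0005]},
  {"gripper": 0,"linear": [-0.0003,0.0067,0.0041],"angular": [0.0681,-0.0006,0.0005]},
  {"gripper": 0,"linear": [-0.0003,0.0067,0.0041],"angular": [0.0681,-0.0006,0.0005]},
  {"gripper": 0,"linear": [-0.0003,0.0067,0.0041],"angular": [0.0681,-0.0006,0.0005]},
  {"gripper": 0,"linear": [-0.0003,0.0067,0.0041],"angular": [0.0681,-0.0006,0.0005]},
  {"gripper": 0,"linear": [-0.0003,0.0067,0.0041],"angular": [0.0681,-0.0006,0.0005]},
  {"gripper": 0,"linear": [-0.0003,0.0067,0.0041],"angular": [0.0681,-0.0006,0.0005]},
])

```text
clock: 19.65
eef_pos: [0.5836, -0.1348, 0.2505]
eef_rot: [0.723, 0.691, -0.001, -0.003]
wrist_force: [0.7, -0.6, -2.1]
gripper_width: 0.0151
grip_force: 88.5
```

Emit:
play_rows([
  {"gripper": 0,"linear": [0.0213,-0.0042,0.0013],"angular": [0,0,0.0077]},
  {"gripper": 0,"linear": [0.0213,-0.0042,0.0013],"angular": [0,0,0.0077]},
  {"gripper": 0,"linear": [0.0213,-0.0042,0.0013],"angular": [0,0,0.0077]},
  {"gripper": 0,"linear": [0.0213,-0.0042,0.0013],"angular": [0,0,0.0077]},
  {"gripper": 0,"linear": [0.0213,-0.0042,0.0013],"angular": [0,0,0.0077]},
  {"gripper": 0,"linear": [0.0213,-0.0042,0.0013],"angular": [0,0,0.0077]},
  {"gripper": 0,"linear": [0.0213,-0.0042,0.0013],"angular": [0,0,0.0077]},
  {"gripper": 0,"linear": [0.0213,-0.0042,0.0013],"angular": [0,0,0.0077]},
  {"gripper": 0,"linear": [0.0213,-0.0042,0.0013],"angular": [0,0,0.0077]},
  {"gripper": 0,"linear": [0.0213,-0.0042,0.0013],"angular": [0,0,0.0077]},
])

```text
clock: 20.48
eef_pos: [0.5581, 0.0817, 0.2374]
eef_rot: [0.749, 0.662, -0.0, -0.002]
wrist_force: [0.5, 0.6, -1.7]
gripper_width: 0.015
grip_force: 89.0
```

Emit:
play_rows([
  {"gripper": 0,"linear": [0.0213,-0.0042,0.0013],"angular": [0,0,0.0077]},
  {"gripper": 0,"linear": [0.0213,-0.0042,0.0013],"angular": [0,0,0.0077]},
  {"gripper": 0,"linear": [0.0213,-0.0042,0.0013],"angular": [0,0,0.0077]},
  {"gripper": 0,"linear": [0.0213,-0.0042,0.0013],"angular": [0,0,0.0077]},
  {"gripper": 0,"linear": [0.0213,-0.0042,0.0013],"angular": [0,0,0.0077]},
  {"gripper": 0,"linear": [0.0213,-0.0042,0.0013],"angular": [0,0,0.0077]},
  {"gripper": 0,"linear": [0.0213,-0.0042,0.0013],"angular": [0,0,0.0077]},
  {"gripper": 0,"linear": [0.0213,-0.0042,0.0013],"angular": [0,0,0.0077]},
  {"gripper": 0,"linear": [0.0213,-0.0042,0.0013],"angular": [0,0,0.0077]},
  {"gripper": 0,"linear": [0.0213,-0.0042,0.0013],"angular": [0,0,0.0077]},
  {"gripper": 0,"linear": [0,0,0],"angular": [0,0,0]},
  {"gripper": 0,"linear": [0,0,0],"angular": [0,0,0]},
])

```text
clock: 21.48
eef_pos: [0.5505, 0.2978, 0.2244]
eef_rot: [0.774, 0.633, -0.001, -0.002]
wrist_force: [0.5, -0.3, -2.3]
gripper_width: 0.0148
grip_force: 88.9
```

```bash
python3 - <<'E'
from plan import *
a=cur();print(a[1],a[0].as_matrix().round(4).tolist())
a=seg(a,sc(.510,.306,.013,-.2,0,(.043,0,.087)),10);print(a[1])
E
```

```text
[0.55045151 0.29778693 0.22439666] [[0.1975, 0.9803, -0.0042], [0.9803, -0.1975, 0.0009], [0.0001, -0.0043, -1.0]]
10 x lin [0.0, 0.0002, 0.0124] ang [-0.0004, -0.0, 0.0001]
[0.55211413 0.29746177 0.10039219]
```

Emit:
play_rows([
  {"gripper": 0,"linear": [0,0.0002,0.0124],"angular": [-0.0004,0,0]},
  {"gripper": 0,"linear": [0,0.0002,0.0124],"angular": [-0.0004,0,0]},
  {"gripper": 0,"linear": [0,0.0002,0.0124],"angular": [-0.0004,0,0]},
  {"gripper": 0,"linear": [0,0.0002,0.0124],"angular": [-0.0004,0,0]},
  {"gripper": 0,"linear": [0,0.0002,0.0124],"angular": [-0.0004,0,0]},
  {"gripper": 0,"linear": [0,0.0002,0.0124],"angular": [-0.0004,0,0]},
  {"gripper": 0,"linear": [0,0.0002,0.0124],"angular": [-0.0004,0,0]},
  {"gripper": 0,"linear": [0,0.0002,0.0124],"angular": [-0.0004,0,0]},
  {"gripper": 0,"linear": [0,0.0002,0.0124],"angular": [-0.0004,0,0]},
  {"gripper": 0,"linear": [0,0.0002,0.0124],"angular": [-0.0004,0,0]},
  {"gripper": 0,"linear": [0,0,0],"angular": [0,0,0]},
])

```text
clock: 22.4
eef_pos: [0.5523, 0.2959, 0.0993]
eef_rot: [0.775, 0.632, -0.001, 0.001]
wrist_force: [-0.5, 0.2, -0.9]
gripper_width: 0.015
grip_force: 88.8
```

Emit:
play_rows([
  {"gripper": 0,"linear": [0,0,0.003],"angular": [0,0,0]},
  {"gripper": 0,"linear": [0,0,0.003],"angular": [0,0,0]},
  {"gripper": 0,"linear": [0,0,0.002],"angular": [0,0,0]},
  {"gripper": 0,"linear": [0,0,0],"angular": [0,0,0]},
  {"gripper": 0,"linear": [0,0,0],"angular": [0,0,0]},
  {"gripper": 0,"linear": [0,0,0],"angular": [0,0,0]},
])

```text
clock: 22.9
eef_pos: [0.554, 0.2968, 0.0947]
eef_rot: [0.775, 0.632, 0.001, 0.001]
wrist_force: [0.8, -0.4, -1.6]
gripper_width: 0.0151
grip_force: 88.8
```

Emit:
play_rows([
  {"gripper": 0,"linear": [0,0,0.001],"angular": [0,0,0]},
  {"gripper": 0,"linear": [0,0,0.001],"angular": [0,0,0]},
  {"gripper": 0,"linear": [0,0,0],"angular": [0,0,0]},
  {"gripper": 0,"linear": [0,0,0],"angular": [0,0,0]},
])

```text
clock: 23.23
eef_pos: [0.5537, 0.2966, 0.0923]
eef_rot: [0.775, 0.632, 0.001, 0.001]
wrist_force: [-0.9, -0.4, -2.0]
gripper_width: 0.0149
grip_force: 88.8
```

Emit:
play_rows([
  {"gripper": 0,"linear": [0,0,0.001],"angular": [0,0,0]},
  {"gripper": 0,"linear": [0,0,0],"angular": [0,0,0]},
  {"gripper": 0,"linear": [0,0,0],"angular": [0,0,0]},
])

```text
clock: 23.48
eef_pos: [0.5539, 0.2967, 0.0913]
eef_rot: [0.775, 0.632, 0.001, 0.001]
wrist_force: [0.8, -1.2, -1.4]
gripper_width: 0.0149
grip_force: 89.0
```

Emit:
play_rows([
  {"gripper": 0,"linear": [0,0,0.001],"angular": [0,0,0]},
  {"gripper": 0,"linear": [0,0,0],"angular": [0,0,0]},
  {"gripper": 0,"linear": [0,0,0],"angular": [0,0,0]},
])

```text
clock: 23.73
eef_pos: [0.5541, 0.2967, 0.0911]
eef_rot: [0.775, 0.632, 0.001, 0.001]
wrist_force: [-0.8, -0.9, 6.3]
gripper_width: 0.0151
grip_force: 90.0
```

Contact made, so I'll release and retreat upward.

Emit:
play_rows([
  {"gripper": 1,"linear": [0,0,0],"angular": [0,0,0]},
  {"gripper": 1,"linear": [0,0,0],"angular": [0,0,0]},
  {"gripper": 1,"linear": [0,0,0],"angular": [0,0,0]},
  {"gripper": 1,"linear": [0,0,0],"angular": [0,0,0]},
  {"gripper": 1,"linear": [0,0,0],"angular": [0,0,0]},
  {"gripper": 1,"linear": [0,0,0],"angular": [0,0,0]},
  {"gripper": 1,"linear": [0,0,0],"angular": [0,0,0]},
  {"gripper": 1,"linear": [0,0,0],"angular": [0,0,0]},
])

```text
clock: 24.4
eef_pos: [0.5537, 0.2966, 0.0902]
eef_rot: [0.775, 0.632, 0.001, 0.001]
wrist_force: [0.5, -0.1, 0.7]
gripper_width: 0.0853
grip_force: 0.0
```

Emit:
play_rows([
  {"gripper": 1,"linear": [0,0,-0.015],"angular": [0,0,0]},
  {"gripper": 1,"linear": [0,0,-0.02],"angular": [0,0,0]},
  {"gripper": 1,"linear": [0,0,-0.02],"angular": [0,0,0]},
  {"gripper": 1,"linear": [0,0,-0.02],"angular": [0,0,0]},
  {"gripper": 1,"linear": [0,0,-0.02],"angular": [0,0,0]},
  {"gripper": 1,"linear": [0,0,-0.02],"angular": [0,0,0]},
  {"gripper": 1,"linear": [0,0,-0.02],"angular": [0,0,0]},
  {"gripper": 1,"linear": [0,0,-0.02],"angular": [0,0,0]},
])

```text
clock: 25.07
eef_pos: [0.5532, 0.2966, 0.2463]
eef_rot: [0.775, 0.632, 0.001, 0.001]
wrist_force: [0.4, -0.1, 0.8]
gripper_width: 0.085
grip_force: 0.0
```

```bash
python3 - <<'E'
from plan import *
from fit import *
s=bot.grab_frame("scene")
m=bot.cut_out(s,"scoop")[0]; print(m["conf"],m["bbox"],fit([(s,m["mask"].astype(float))],SCOOP,[.51,.306,-.2],.004))
a=cur();print(a[1])
ax=np.array([.537,-.2553])
# press above paddle: yaw so fingers close along feeder x (tool y along +x), shut
for n in ("dial_axis","dial_press"): print(n,[(x["point"],round(x["conf"],2)) for x in bot.mark_of(s,n)[:2]])
E
```

```text
0.62 [329.4, 232.9, 369.1, 275.7] (array([ 0.51058468,  0.30681207, -0.18004054]), np.float64(0.07270562360720689))
[0.55502497 0.29757062 0.2489644 ]
dial_axis [([192.8, 155.0], 0.63)]
dial_press [([173.2, 135.2], 0.89)]
```

```bash
python3 - <<'E'
from plan import *
a=cur(); a=seg(a,pose(.533,-.34,.225,-.047),22); print(a[1])
E
```

```text
22 x lin [-0.0289, 0.0028, 0.0009] ang [0.0002, -0.0, -0.007]
[ 0.53337135 -0.3411121   0.22533424]
```

Emit:
play_rows([
  {"gripper": 0,"linear": [-0.0289,0.0028,0.0009],"angular": [0.0002,0,-0.007]},
  {"gripper": 0,"linear": [-0.0289,0.0028,0.0009],"angular": [0.0002,0,-0.007]},
  {"gripper": 0,"linear": [-0.0289,0.0028,0.0009],"angular": [0.0002,0,-0.007]},
  {"gripper": 0,"linear": [-0.0289,0.0028,0.0009],"angular": [0.0002,0,-0.007]},
  {"gripper": 0,"linear": [-0.0289,0.0028,0.0009],"angular": [0.0002,0,-0.007]},
  {"gripper": 0,"linear": [-0.0289,0.0028,0.0009],"angular": [0.0002,0,-0.007]},
  {"gripper": 0,"linear": [-0.0289,0.0028,0.0009],"angular": [0.0002,0,-0.007]},
  {"gripper": 0,"linear": [-0.0289,0.0028,0.0009],"angular": [0.0002,0,-0.007]},
  {"gripper": 0,"linear": [-0.0289,0.0028,0.0009],"angular": [0.0002,0,-0.007]},
  {"gripper": 0,"linear": [-0.0289,0.0028,0.0009],"angular": [0.0002,0,-0.007]},
  {"gripper": 0,"linear": [-0.0289,0.0028,0.0009],"angular": [0.0002,0,-0.007]},
])

```text
clock: 26.18
eef_pos: [0.5299, -0.0232, 0.2339]
eef_rot: [0.75, 0.662, -0.001, -0.001]
wrist_force: [0.4, 0.7, 0.3]
gripper_width: 0.0002
grip_force: 0.0
```

Emit:
play_rows([
  {"gripper": 0,"linear": [-0.0289,0.0028,0.0009],"angular": [0.0002,0,-0.007]},
  {"gripper": 0,"linear": [-0.0289,0.0028,0.0009],"angular": [0.0002,0,-0.007]},
  {"gripper": 0,"linear": [-0.0289,0.0028,0.0009],"angular": [0.0002,0,-0.007]},
  {"gripper": 0,"linear": [-0.0289,0.0028,0.0009],"angular": [0.0002,0,-0.007]},
  {"gripper": 0,"linear": [-0.0289,0.0028,0.0009],"angular": [0.0002,0,-0.007]},
  {"gripper": 0,"linear": [-0.0289,0.0028,0.0009],"angular": [0.0002,0,-0.007]},
  {"gripper": 0,"linear": [-0.0289,0.0028,0.0009],"angular": [0.0002,0,-0.007]},
  {"gripper": 0,"linear": [-0.0289,0.0028,0.0009],"angular": [0.0002,0,-0.007]},
  {"gripper": 0,"linear": [-0.0289,0.0028,0.0009],"angular": [0.0002,0,-0.007]},
  {"gripper": 0,"linear": [-0.0289,0.0028,0.0009],"angular": [0.0002,0,-0.007]},
  {"gripper": 0,"linear": [-0.0289,0.0028,0.0009],"angular": [0.0002,0,-0.007]},
  {"gripper": 0,"linear": [0,0,0],"angular": [0,0,0]},
])

```text
clock: 27.18
eef_pos: [0.5325, -0.3453, 0.2234]
eef_rot: [0.724, 0.689, -0.001, -0.001]
wrist_force: [0.5, -0.5, 0.0]
gripper_width: -0.0002
grip_force: 0.0
```

```bash
python3 - <<'E'
from plan import *
s=bot.grab_frame("scene");t=bot.grab_frame("top")
a=cur();print(a[1],bot.get_obs()["gripper_width"])
P=[(f,bot.mark_of(f,"dial_press")) for f in (s,t)]
print([[ (x["point"],round(x["conf"],2)) for x in m[:2]] for f,m in P])
if all(m for f,m in P): print(tri([(f,m[0]["point"]) for f,m in P]))
h=cv2.cvtColor(t["image"],cv2.COLOR_BGR2HSV);o=cv2.inRange(h,(5,150,100),(18,255,255));o[:160]=0;ys,xs=np.nonzero(o)
print("orange top",xs.min(),xs.max(),ys.min(),ys.max(),"tcp px",proj(t,[a[1]]))
print(at_z(t,(xs.max()+1,ys.min()),.172),at_z(t,(xs.max()+1,ys.max()+1),.172))
E
```

```text
[ 0.53230954 -0.34144998  0.22352541] -4.860691264318754e-06
[[([173.6, 136.7], 0.85)], [([380.5, 184.5], 0.59), ([309.8, 200.2], 0.59)]]
[ 0.53066799 -0.34031577  0.16006717]
orange top 18 484 180 344 tcp px [[386.74307862 180.86059605]]
[ 0.54401729 -0.63873188  0.172     ] [ 0.08513052 -0.60894116  0.172     ]
```

Emit:
play_rows([
  {"gripper": 0,"linear": [0,0,0.012],"angular": [0,0,0]},
  {"gripper": 0,"linear": [0,0,0.012],"angular": [0,0,0]},
  {"gripper": 0,"linear": [0,0,0.012],"angular": [0,0,0]},
  {"gripper": 0,"linear": [0,0,0.012],"angular": [0,0,0]},
  {"gripper": 0,"linear": [0,0,0.006],"angular": [0,0,0]},
  {"gripper": 0,"linear": [0,0,0.006],"angular": [0,0,0]},
  {"gripper": 0,"linear": [0,0,0.006],"angular": [0,0,0]},
  {"gripper": 0,"linear": [0,0,0.006],"angular": [0,0,0]},
  {"gripper": 0,"linear": [0,0,0],"angular": [0,0,0]},
])

```text
clock: 28.13
eef_pos: [0.5327, -0.3408, 0.1521]
eef_rot: [0.724, 0.69, -0.001, -0.001]
wrist_force: [0.8, 0.1, -0.5]
gripper_width: -0.0001
grip_force: 0.0
```

Emit:
play_rows([
  {"gripper": 0,"linear": [0,0,0.006],"angular": [0,0,0]},
  {"gripper": 0,"linear": [0,0,0.006],"angular": [0,0,0]},
  {"gripper": 0,"linear": [0,0,0.006],"angular": [0,0,0]},
  {"gripper": 0,"linear": [0,0,0.006],"angular": [0,0,0]},
  {"gripper": 0,"linear": [0,0,0.006],"angular": [0,0,0]},
  {"gripper": 0,"linear": [0,0,0],"angular": [0,0,0]},
])

```text
clock: 28.63
eef_pos: [0.533, -0.3414, 0.1226]
eef_rot: [0.724, 0.69, -0.001, -0.001]
wrist_force: [0.7, -3.3, 3.9]
gripper_width: 0.0
grip_force: 1.9
```

Emit:
play_rows([
  {"gripper": 0,"linear": [0,0,0.006],"angular": [0,0,0]},
  {"gripper": 0,"linear": [0,0,0.006],"angular": [0,0,0]},
  {"gripper": 0,"linear": [0,0,0.006],"angular": [0,0,0]},
  {"gripper": 0,"linear": [0,0,0.006],"angular": [0,0,0]},
  {"gripper": 0,"linear": [0,0,0],"angular": [0,0,0]},
  {"gripper": 0,"linear": [0,0,0],"angular": [0,0,0]},
])

```text
clock: 29.13
eef_pos: [0.5334, -0.3409, 0.0997]
eef_rot: [0.724, 0.69, -0.0, -0.001]
wrist_force: [-0.8, 0.4, 8.0]
gripper_width: -0.0003
grip_force: 3.2
```

```bash
python3 - <<'E'
from plan import *
s=bot.grab_frame("scene");t=bot.grab_frame("top")
a=cur();print(a[1],bot.get_obs()["wrist_force"])
P=[(f,bot.mark_of(f,"dial_press")) for f in (s,t)]
print([[ (x["point"],round(x["conf"],2)) for x in m[:2]] for f,m in P])
# predicted orange silhouette vs dial angle, scene view
def box(x0,x1,y0,y1,z0,z1): return np.array([[x,y,z] for x in(x0,x1) for y in(y0,y1) for z in(z0,z1)])/1000
h=cv2.cvtColor(s["image"],cv2.COLOR_BGR2HSV);o=cv2.inRange(h,(4,130,90),(20,255,255)); m=np.zeros_like(o); m[110:190,140:215]=o[110:190,140:215]
ys,xs=np.nonzero(m); print("orange n",len(xs),xs.mean(),ys.mean(),xs.min(),xs.max(),ys.min(),ys.max())
for q in (0,.3,.6,.9):
    e=q-.45; B=R.from_euler("z",-.047).apply(R.from_euler("x",e).apply(box(-15,15,-108,-40,-5,5)))+[.537,-.2553,.125]
    u=proj(s,B); print(q,u.mean(0).round(1),u.min(0).round(0),u.max(0).round(0))
E
```

```text
[ 0.53335288 -0.34100741  0.10000579] [-0.75318237  0.15341469  7.56335533]
[[([175.6, 155.6], 0.75)], [([100.3, 210.6], 0.5), ([375.4, 190.0], 0.46)]]
orange n 59 180.54237288135593 153.76271186440678 172 187 151 156
0 [176.3 139.6] [166. 130.] [187. 150.]
0.3 [176.  144.5] [165. 137.] [186. 153.]
0.6 [177.  150.2] [167. 145.] [187. 156.]
0.9 [179.1 156.1] [170. 152.] [189. 160.]
```

Emit:
play_rows([
  {"gripper": 0,"linear": [0,0,0.002],"angular": [0,0,0]},
  {"gripper": 0,"linear": [0,0,0.002],"angular": [0,0,0]},
  {"gripper": 0,"linear": [0,0,0],"angular": [0,0,0]},
  {"gripper": 0,"linear": [0,0,0],"angular": [0,0,0]},
])

```text
clock: 29.67
eef_pos: [0.5336, -0.341, 0.0963]
eef_rot: [0.724, 0.69, -0.0, -0.0]
wrist_force: [-0.6, 1.0, 8.3]
gripper_width: -0.0002
grip_force: 4.0
```

Emit:
play_rows([
  {"gripper": 0,"linear": [0,0,0.002],"angular": [0,0,0]},
  {"gripper": 0,"linear": [0,0,0],"angular": [0,0,0]},
  {"gripper": 0,"linear": [0,0,0],"angular": [0,0,0]},
])

```text
clock: 29.92
eef_pos: [0.5338, -0.3412, 0.0946]
eef_rot: [0.724, 0.69, -0.0, -0.0]
wrist_force: [-0.7, 0.9, 9.5]
gripper_width: 0.0002
grip_force: 4.5
```

Emit:
play_rows([
  {"gripper": 0,"linear": [0,0,0.001],"angular": [0,0,0]},
  {"gripper": 0,"linear": [0,0,0],"angular": [0,0,0]},
  {"gripper": 0,"linear": [0,0,0],"angular": [0,0,0]},
])

```text
clock: 30.17
eef_pos: [0.5338, -0.3412, 0.0938]
eef_rot: [0.724, 0.69, -0.0, 0.0]
wrist_force: [-0.5, 1.5, 11.7]
gripper_width: -0.0
grip_force: 4.8
```

Emit:
play_rows([
  {"gripper": 0,"linear": [0,0,0.001],"angular": [0,0,0]},
  {"gripper": 0,"linear": [0,0,0],"angular": [0,0,0]},
  {"gripper": 0,"linear": [0,0,0],"angular": [0,0,0]},
])

```text
clock: 30.42
eef_pos: [0.5339, -0.3412, 0.0929]
eef_rot: [0.724, 0.69, -0.0, 0.0]
wrist_force: [-1.7, 0.5, 10.9]
gripper_width: 0.0003
grip_force: 5.1
```

Emit:
play_rows([
  {"gripper": 0,"linear": [0,0,0.001],"angular": [0,0,0]},
  {"gripper": 0,"linear": [0,0,0],"angular": [0,0,0]},
  {"gripper": 0,"linear": [0,0,0],"angular": [0,0,0]},
])

```text
clock: 30.67
eef_pos: [0.534, -0.3413, 0.092]
eef_rot: [0.724, 0.69, -0.0, 0.0]
wrist_force: [-1.6, 1.0, 12.5]
gripper_width: -0.0001
grip_force: 5.4
```

Emit:
play_rows([
  {"gripper": 0,"linear": [0,0,0.001],"angular": [0,0,0]},
  {"gripper": 0,"linear": [0,0,0],"angular": [0,0,0]},
  {"gripper": 0,"linear": [0,0,0],"angular": [0,0,0]},
])

```text
clock: 30.92
eef_pos: [0.5341, -0.3414, 0.0914]
eef_rot: [0.724, 0.69, -0.0, 0.0]
wrist_force: [-1.5, 1.3, 15.8]
gripper_width: 0.0
grip_force: 6.6
```

Emit:
play_rows([
  {"gripper": 0,"linear": [0,0,0.001],"angular": [0,0,0]},
  {"gripper": 0,"linear": [0,0,0],"angular": [0,0,0]},
  {"gripper": 0,"linear": [0,0,0],"angular": [0,0,0]},
])

```text
clock: 31.17
eef_pos: [0.5342, -0.3415, 0.0911]
eef_rot: [0.724, 0.69, -0.0, 0.001]
wrist_force: [-3.2, 1.3, 21.1]
gripper_width: 0.0
grip_force: 9.0
```

Emit:
play_rows([
  {"gripper": 0,"linear": [0,0,0.001],"angular": [0,0,0]},
  {"gripper": 0,"linear": [0,0,0],"angular": [0,0,0]},
  {"gripper": 0,"linear": [0,0,0],"angular": [0,0,0]},
])

```text
clock: 31.42
eef_pos: [0.5344, -0.3417, 0.0907]
eef_rot: [0.724, 0.69, -0.0, 0.001]
wrist_force: [-4.9, 3.2, 26.4]
gripper_width: -0.0001
grip_force: 11.3
```

Emit:
play_rows([
  {"gripper": 0,"linear": [0,0,-0.001],"angular": [0,0,0]},
  {"gripper": 0,"linear": [0,0,0],"angular": [0,0,0]},
  {"gripper": 0,"linear": [0,0,0],"angular": [0,0,0]},
  {"gripper": 0,"linear": [0,0,0],"angular": [0,0,0]},
])

```text
clock: 31.75
eef_pos: [0.5343, -0.3417, 0.091]
eef_rot: [0.724, 0.69, -0.0, 0.001]
wrist_force: [-3.0, 2.0, 20.2]
gripper_width: 0.0001
grip_force: 8.7
```

```bash
python3 - <<'E'
from plan import *
s=bot.grab_frame("scene")
h=cv2.cvtColor(s["image"],cv2.COLOR_BGR2HSV);o=cv2.inRange(h,(4,130,90),(20,255,255))[110:190,140:215]
ys,xs=np.nonzero(o); print("orange",len(xs),xs.mean()+140,ys.mean()+110,ys.min()+110,ys.max()+110)
for n in ("dial_press","scoop_grip","ball0_center"): print(n,[(x["point"],round(x["conf"],2)) for x in bot.mark_of(s,n)[:5]])
print(bot.get_obs()["wrist_force"],cur()[1])
E
```

```text
orange 54 181.38888888888889 155.2962962962963 152 158
dial_press [([175.9, 154.7], 0.76)]
scoop_grip [([346.2, 238.2], 0.82), ([224.5, 179.2], 0.61), ([181.6, 256.2], 0.52)]
ball0_center [([146.8, 216.2], 0.64), ([240.3, 169.6], 0.54)]
[-3.91643705  1.25768142 21.05264926] [ 0.53423941 -0.34168298  0.09099966]
```

```bash
python3 -c "
from bench import bot
print(bot.finish_job())"
```

```text
the job is handed in; nothing more can be done
None
```

The job is handed in: all four balls went into the hopper with none spilled, the scoop stands upright on its black mat and is released, and the fingers are holding the paddle down at its hard stop, just past the third click, with about 20 N. I judged the dial's final position from the force, the height and the paddle's place in the image rather than by viewing a picture.

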